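# Slip test of a plated collar

## Task

Find the slip angle of the plated collar: lay it gently, flat and centred on the scribed line across the tester's level ramp and let go. Then push the wedge slowly and without force under the ramp's free end until the collar just starts to slide by itself; stop at once, so that it glides slowly down to the stop, and leave the wedge holding the ramp still at that angle. Do not touch the collar or ramp once the ramp is tilting, and leave the grease tin, plug gauge and setting block alone.

Things in the scene. Friction and masses are not known exactly. Their poses are not given: they have to be found in the camera images.
- collar_mid (a point): centre, half-way up, of the loose zinc-plated collar: a flat ring 62 mm across and 9 mm high, 34 g, with a small ear at its -x side (68 mm long there in all, along x); 60 mm wide along its y axis, where it can be gripped across. At the start it lies flat on the bench to the right of the tester.
- ramp_line (a point): middle of the scribed line on top of the ramp's steel deck, 120 mm from the hinge, 40 mm above the bench at level. Its frame tilts with the ramp: +x points up the deck from the hinge to the free end (45 mm on from the line), +y across, +z out of the deck. The deck is 110 mm wide and has no side walls; nothing else of the tester stands higher than it but the stop and the wedge.
- ramp_stop (a point): middle of the upper side of the 6 mm high lip across the lower end of the deck, at deck height, 12 mm from the hinge and 108 mm from the line; same axes as ramp_line. A collar resting against it has its centre 30 to 34 mm from here.
- ramp (a joint): tilt of the ramp (1.0 kg) about its hinge, rad: 0 level (on its supports), growing as the free end rises. It falls back by its weight unless the wedge holds it. The collar slips on the dry deck at a tilt somewhere between 0.14 and 0.29 rad, different each time, and at that angle slides down to the stop by itself within about 2 s.
- wedge_push (a point): middle of the outer face of the wedge's upright push plate, 51 mm above the bench. +x points outwards from this face, away from the ramp: push along -x, with closed fingers. The push plate is 44 mm wide, 12 mm thick, and reaches from 6 to 78 mm above the bench, with a 31 mm gap to the wedge's peak. Pushing takes about 5 to 12 N; more than 22 N is not allowed. The wedge stays where it is left.
- tester: the fixed tester (base plate 420 x 130 mm, screwed down); origin on the bench under the hinge, +x along the base towards the wedge, level.
- grease: loose flat tin, 70 mm across and 31 mm high, behind the tester; origin under its centre. Leave alone.
- plug: loose plug gauge (two 38 mm discs on a knurled bar, 108 mm long), lying behind the tester; origin under its centre. Leave alone.
- block: loose grey ground setting block 30 x 35 x 28 mm, behind the tester; origin under its centre. Leave alone.
- wedge_tip (a point): top edge of the thin end of the loose aluminium wedge (195 mm long, 44 mm wide, 0.45 kg), 20 mm above the bench; same axes as wedge_push. The wedge lies in a guide channel on the tester's base plate. From here its slope rises 0.40 mm per mm along +x for 140 mm. At first it is 5 to 30 mm short of the lift bar.
- lift_bar (a point): underside of the round bar (12 mm thick, 76 mm long) below the ramp's free end, 165 mm from the hinge, 24 mm above the bench at level; axes as ramp_line. The wedge's slope touches it when the thin end has gone about 8 mm past it; from then on each mm of push tilts the ramp by about 0.0024 rad.
Not all that is in view belongs to the job. Leave any black, red or turquoise look-alike of the part that bears collar_mid alone.

How it is judged:
By the outcome, as a careful person would: the job done as asked, in the order asked, and still so for the second after the job is handed in, with the robot touching nothing.
It also fails if it takes over 72 s, if anything falls off the work surface, if the arm or the gripper's body presses on something with over 40 N, if the wrist force passes 120 N, or if a joint passes its speed limit or range.

## Robot

A 6-joint arm with a two-finger parallel gripper is mounted at the origin on a cart in front of the work surface, level with it; the furniture and walls round the work are solid. World frame = base frame: x ahead of the robot, y to its left, z up, the work surface at z = 0. Lengths are in m, angles in degrees, forces in N, time in s.
With the tool pointing down it reaches from about 0.275 to 0.825 m from the base axis. Payload 5.2 kg.
Tool frame: the origin (TCP) lies midway between the tips of the shut fingers; the grasp point (between the pads) lies 19 mm behind it (env.hold_point_z is the distance from the TCP to the grasp point, in m); z points along the fingers, x is the direction in which the jaws open and shut, and the axes are right-handed (so a half turn about z gives the same grasp; the last joint's range is limited). The gripper opens to 93 mm and grips with 3 to 60 N. Pads are 15 mm wide; open, the fingers measure 128 mm over their backs; the gripper's body (75 mm by 188 mm) begins 65 mm behind the grasp point.
Start: joints at [52.093, 14.817, 87.949, -0, 77.235, -11.62], TCP at [0.244, 0.493, 0.219] pointing down, gripper open.
Joint ranges: [-179.93, 179.93], [-52.35, 119.4], [10.71, 147.94], [-69.91, 249.91], [12.55, 155.21], [-178.61, 178.61]. Speed limits (degrees/s): [147.25, 147.25, 180, 180, 180, 180].

## Interface

Orientations are given as a 3x3 rotation matrix whose columns are the frame's x, y, z axes.
In Python, from rig import env gives the robot as it stands.
- The arm moves only by the shell command python3 -m inch 'ROWS' [OPENING]. ROWS is JSON, a list of rows, each an object of numbers: "dx", "dy", "dz": the shift along the tool's x, y, z in m; "turn": the turn about the tool's z in degrees. In form: [{"dx": .., "dy": .., "dz": .., "turn": ..}, ...]. A call has 1 to 20 rows; each row is the pose to reach, as a shift and turn from the pose commanded when the call began, along the tool's axes at that moment; what a row does not reach only later rows make up. A row lasts 1/12 s, in which the tool goes at most 41.7 mm and 7.16 degrees, less where a joint would pass 70% of its speed; a pose out of reach is approached as far as the arm can. A call with a gripper value outside its range is refused whole. OPENING is the finger opening in m, from 0 to 0.093, set as the call begins (- or left out, the last holds). The fingers move at their own pace and stop on an object; the grip force is fixed at half the most. Time passes only in rows, so rows that repeat a pose let the fingers close. It gives the time, the measured TCP pose, the force and the opening at its end, in the units of the state.
- env.sense(): the state, without advancing time (a new reading comes with each control period).
- env.read_camera(name): name is "scene" or "top" or "wrist"; returns a dict with "image" (420x560x3 uint8, red, green, blue), "z_map" (420x560 float32, m along the optical axis (not along the pixel's ray), 0 where there is no reading), "K" (3x3 intrinsics, pixels), "R" (3x3) and "t" (3): a world point X has camera coordinates R X + t; the wrist camera has in their place "mount" (4x4, takes a point from camera to tool coordinates, whose origin is the TCP and whose axes are the tool frame's). Camera axes: x right, y down, z forward; pixel columns grow to the right and rows downward; lengths in m; the calibration is good to about 2 mm. A picture is of the moment at which its call begins: read the wrist's pose just before it.
- env.finish_job(): hands the job in, once; it reports no verdict.
The state is a dict: "t": time; "joints": joint angles; "joint_vel": joint speeds; "effort": joint torques, N m; "tool_pos": TCP position; "orientation": TCP orientation; "contact_force": force on the tool from outside, world axes, zero at the start; "moment": the same for the moment, N m; "gripper_width": finger opening in m.
Only numpy, scipy, OpenCV 4.12 (cv2) and the standard library are available. Lean on these libraries where they do the work, as an engineer would, in place of code of your own. Each camera call takes 0.05 s, during which the arm holds its last target.

## Working session

There is one attempt and no reset: what is moved stays moved. The work goes in short steps, Python scripts to look and compute and a shell command to move; the robot and the scene stay as the last step left them, time stands still between calls to the robot, and variables do not carry over. Pictures are saved under pics/ and viewed, and the job is handed in when it is done.

```bash
ls; mkdir -p pics
python3 - <<'E'
from rig import env
import cv2,numpy as np
print(env.sense())
for n in("scene","top"):
    c=env.read_camera(n); cv2.imwrite(f"pics/{n}0.png",c["image"][:,:,::-1]); np.savez(f"{n}0.npz",**c)
    print(n,c["K"],c["R"],c["t"])
E
```

```text
pics
{'t': 0.0, 'joints': array([ 5.20920632e+01,  1.48584381e+01,  8.80101029e+01,  3.71470825e-04,
        7.72350854e+01, -1.16192316e+01]), 'joint_vel': array([ 0.00447804, -0.04656139,  0.04617442, -0.01530894,  0.00735405,
        0.02561572]), 'effort': array([ 8.56523684e-06, -4.37325561e+01, -2.83999515e+01,  7.16918567e-02,
        4.14811587e-02, -7.62849095e-05]), 'tool_pos': array([0.24322522, 0.49269122, 0.21783226]), 'orientation': array([[ 4.42894758e-01,  8.96572913e-01, -1.11619589e-03],
       [ 8.96571860e-01, -4.42896009e-01, -1.42311540e-03],
       [-1.77028543e-03, -3.70459477e-04, -9.99998364e-01]]), 'contact_force': array([-0.05511797, -0.37829325, -0.12653207]), 'moment': array([-0.01644439,  0.02725646, -0.01026002]), 'gripper_width': 0.09301260025824194}
scene [[491.11290752   0.         274.34469976]
 [  0.         491.11290752 205.87815475]
 [  0.           0.           1.        ]] [[ 0.53815842 -0.84266023  0.01758565]
 [-0.62957852 -0.41577245 -0.65632626]
 [ 0.56037166  0.34213596 -0.75427222]] [-0.43024852  0.35447596  0.96935393]
top [[419.00714887   0.         280.97651369]
 [  0.         419.00714887 217.85135311]
 [  0.           0.           1.        ]] [[-2.58333521e-02 -9.99665934e-01  8.11122465e-04]
 [-9.94261545e-01  2.56094158e-02 -1.03865957e-01]
 [ 1.03810487e-01 -3.48967372e-03 -9.94590974e-01]] [-0.12481005  0.59309125  1.12169997]
```

View pics/scene0.png

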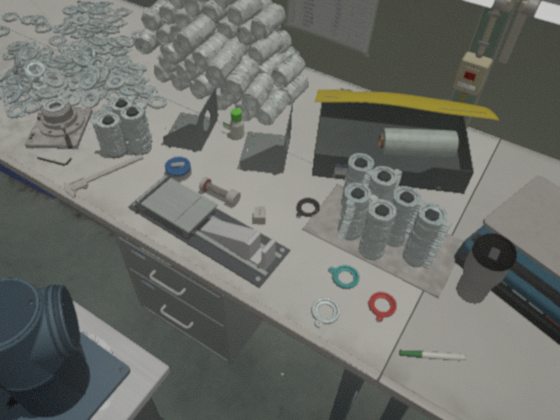

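View pics/top0.png

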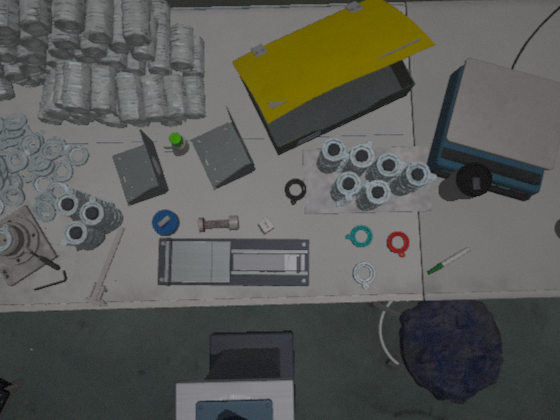

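The scene shows the tester (top view, u 158-310, v 238-286), with the stop on its left and the wedge on its right. These could be taken for the collar, in top-view pixels:
- Silvery ring at (364,273), scene (325,311)
- Turquoise ring at (359,236)
- Red ring at (398,243)
- Black ring at (295,190)
- Stacked and piled collars, far left and at (370,175)

I choose the loose silvery ring at (364,273) and will check it in a close crop.

```bash
cat > h.py <<'E'
import numpy as np,cv2
def cloud(c):
    z=c["z_map"];K=c["K"];v,u=np.mgrid[:z.shape[0],:z.shape[1]]
    P=np.stack([(u-K[0,2])/K[0,0]*z,(v-K[1,2])/K[1,1]*z,z],-1)
    W=(P-c["t"])@c["R"]; W[z==0]=np.nan
    return W
def proj(c,X):
    p=c["K"]@(c["R"]@np.asarray(X)+c["t"]);return p[:2]/p[2]
E
python3 - <<'E'
from h import *
c=np.load("top0.npz");W=cloud(c)
for n,(u,v) in dict(ringc=(364,273),ear=(371,289),bench=(335,270),deck=(200,262),dl=(166,262),dr=(228,262),wedge=(250,262),wpk=(285,262),push=(297,262),bL=(159,285),bR=(309,285),bRt=(309,240)).items(): print(n,W[v,u].round(4))
s=np.load("scene0.npz")
a=cv2.resize(c["image"][225:300,145:320],None,fx=4.5,fy=4.5,interpolation=cv2.INTER_CUBIC)
cv2.imwrite("pics/tester.png",a[:,:,::-1])
a=cv2.resize(c["image"][225:300,325:425],None,fx=6,fy=6,interpolation=cv2.INTER_CUBIC)
cv2.imwrite("pics/ring.png",a[:,:,::-1])
a=cv2.resize(s["image"][170:285,125:295],None,fx=4.5,fy=4.5,interpolation=cv2.INTER_CUBIC)
cv2.imwrite("pics/tester_s.png",a[:,:,::-1])
E
```

```text
ringc [ 0.4324 -0.368  -0.0024]
ear [ 0.3879 -0.385  -0.0006]
bench [ 0.4428 -0.2873 -0.0019]
deck [0.4746 0.0813 0.0412]
dl [0.4769 0.1718 0.0454]
dr [0.4726 0.0059 0.0407]
wedge [ 0.4711 -0.0534  0.0411]
wpk [ 0.4687 -0.1475  0.0721]
push [ 0.4678 -0.181   0.0186]
bL [ 0.414   0.2041 -0.0024]
bR [ 0.4033 -0.2133 -0.0013]
bRt [ 0.5284 -0.2173 -0.0008]
```

View pics/tester.png

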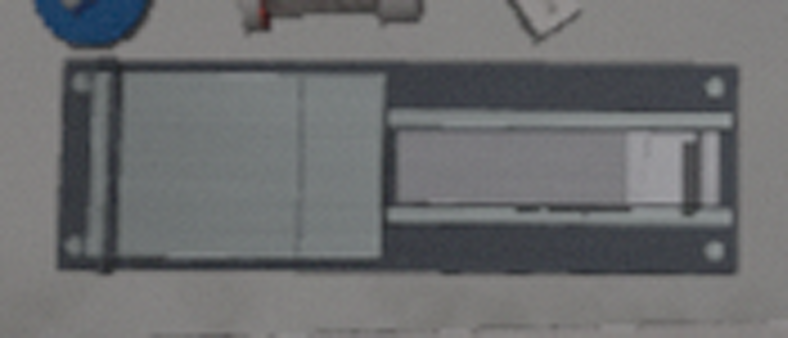

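View pics/ring.png

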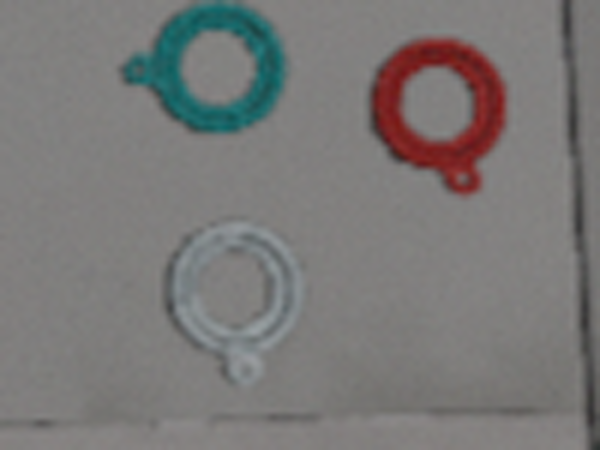

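View pics/tester_s.png

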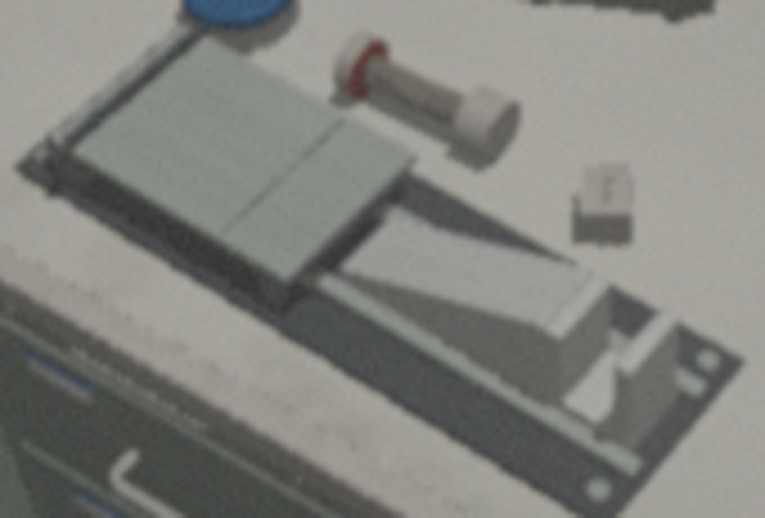

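The crop shows the plain zinc ring at top pixel (364,273), with its ear pointing down in the image (towards the robot) at (365.5,286). The tester's scribed line is at u≈211.7, and the wedge plate's outer face is at u≈305.

```bash
cat >> h.py <<'E'
def ray(c,u,v,z):
    d=c["R"].T@np.array([(u-c["K"][0,2])/c["K"][0,0],(v-c["K"][1,2])/c["K"][1,1],1.]); o=-c["R"].T@c["t"]
    return o+d*(z-o[2])/d[2]
E
python3 - <<'E'
from h import *
c=np.load("top0.npz");W=cloud(c)
# ring segmentation: bright
im=c["image"].astype(int); g=im.sum(2)
sub=g[250:300,335:395]; bg=np.median(sub); print("bg",bg)
m=(sub>bg+40).astype(np.uint8); m=cv2.morphologyEx(m,cv2.MORPH_CLOSE,np.ones((3,3)))
n,l,s,ct=cv2.connectedComponentsWithStats(m); i=1+np.argmax(s[1:,4]); print(s[i],ct[i]+[335,250])
for k in range(1,n):
  if s[k,4]>10: print(s[k],ct[k]+[335,250])
cc=lambda x,y,f,o:(x/f+o[0],y/f+o[1])
print("ring",ray(c,364.2-.4,272.6-.4,0.009)); print("ear",ray(c,365.4-.4,286-.4,0.006))
for n,x,y,z in [("line top",303,77,.04),("line bot",297,257,.04),("deck TL",127,74,.04),("deck BR",381,257,.04),("deck TR",385,74,.04),("deck BL",117,259,.04),("stop T",122,65,.046),("push T",718,132,.078),("push B",718,206,.078),("tip T",395,130,.02),("tip B",395,203,.02),("pk",626,130,.076),("base TL",67,62,.0),("base TR",738,67,0),("base BL",58,268,0),("base BR",737,272,0)]:
    u,v=cc(x,y,4.5,(145,225)); print(n,ray(c,u-.4,v-.4,z).round(4))
E
```

```text
bg 380.0
[20 23 20 15 89] [364.78651685 280.19101124]
[24 12 15  7 20] [366.3  263.95]
[20 23 20 15 89] [364.78651685 280.19101124]
ring [ 0.43494302 -0.36529036  0.009     ]
ear [ 0.39805124 -0.36749217  0.006     ]
line top [0.5285 0.0489 0.04  ]
line bot [0.4212 0.0534 0.04  ]
deck TL [0.533  0.1549 0.04  ]
deck BR [0.4199 0.0033 0.04  ]
deck TR [ 0.529  -0.0006  0.04  ]
deck BL [0.4228 0.1608 0.04  ]
stop T [0.5382 0.1564 0.046 ]
push T [ 0.4884 -0.198   0.078 ]
push B [ 0.4457 -0.1967  0.078 ]
tip T [ 0.4957 -0.0038  0.02  ]
tip B [ 0.4514 -0.0032  0.02  ]
pk [ 0.491  -0.1446  0.076 ]
base TL [0.5437 0.2026 0.    ]
base TR [ 0.5298 -0.2162  0.    ]
base BL [0.4166 0.2076 0.    ]
base BR [ 0.4033 -0.2114  0.    ]
```

```bash
python3 -m inch '[{"dx":-0.685,"dy":0.553,"turn":150},{"dx":-0.685,"dy":0.553,"turn":150},{"dx":-0.685,"dy":0.553,"turn":150},{"dx":-0.685,"dy":0.553,"turn":150},{"dx":-0.685,"dy":0.553,"turn":150},{"dx":-0.685,"dy":0.553,"turn":150},{"dx":-0.685,"dy":0.553,"turn":150},{"dx":-0.685,"dy":0.553,"turn":150},{"dx":-0.685,"dy":0.553,"turn":150},{"dx":-0.685,"dy":0.553,"turn":150},{"dx":-0.685,"dy":0.553,"turn":150},{"dx":-0.685,"dy":0.553,"turn":150},{"dx":-0.685,"dy":0.553,"turn":150},{"dx":-0.685,"dy":0.553,"turn":150},{"dx":-0.685,"dy":0.553,"turn":150},{"dx":-0.685,"dy":0.553,"turn":150},{"dx":-0.685,"dy":0.553,"turn":150},{"dx":-0.685,"dy":0.553,"turn":150},{"dx":-0.685,"dy":0.553,"turn":150},{"dx":-0.685,"dy":0.553,"turn":150}]' 0.093
```

```text
invalid input at $[0]: expected keys dx, dy, dz, turn
```

```bash
python3 -m inch '[{"dx":-0.685,"dy":0.553,"dz":0,"turn":150},{"dx":-0.685,"dy":0.553,"dz":0,"turn":150},{"dx":-0.685,"dy":0.553,"dz":0,"turn":150},{"dx":-0.685,"dy":0.553,"dz":0,"turn":150},{"dx":-0.685,"dy":0.553,"dz":0,"turn":150},{"dx":-0.685,"dy":0.553,"dz":0,"turn":150},{"dx":-0.685,"dy":0.553,"dz":0,"turn":150},{"dx":-0.685,"dy":0.553,"dz":0,"turn":150},{"dx":-0.685,"dy":0.553,"dz":0,"turn":150},{"dx":-0.685,"dy":0.553,"dz":0,"turn":150},{"dx":-0.685,"dy":0.553,"dz":0,"turn":150},{"dx":-0.685,"dy":0.553,"dz":0,"turn":150},{"dx":-0.685,"dy":0.553,"dz":0,"turn":150},{"dx":-0.685,"dy":0.553,"dz":0,"turn":150},{"dx":-0.685,"dy":0.553,"dz":0,"turn":150},{"dx":-0.685,"dy":0.553,"dz":0,"turn":150},{"dx":-0.685,"dy":0.553,"dz":0,"turn":150},{"dx":-0.685,"dy":0.553,"dz":0,"turn":150},{"dx":-0.685,"dy":0.553,"dz":0,"turn":150},{"dx":-0.685,"dy":0.553,"dz":0,"turn":150}]' 0.093
cat > st.py <<'E'
from rig import env
import numpy as np
s=env.sense();R=s["orientation"]
print("t",round(s["t"],2),"p",s["tool_pos"].round(4),"headx",round(float(np.degrees(np.arctan2(R[1,0],R[0,0]))),2),"j",s["joints"].round(1),"F",s["contact_force"].round(1),"w",round(float(s["gripper_width"]),4))
print(R.round(3).tolist())
E
python3 st.py
```

```text
t: 1.77
tool_pos: [0.4255, -0.322, 0.2182]
orientation: [[0.175, -0.985, -0.0], [-0.985, -0.175, 0.001], [-0.001, 0.0, -1.0]]
contact_force: [0.5, 0.1, 0.4]
gripper_width: 0.0931
t 1.77 p [ 0.4255 -0.322   0.2182] headx -79.92 j [-49.1  13.2  90.2   0.   76.7  30.8] F [0.5 0.1 0.4] w 0.0931
[[0.175, -0.985, -0.0], [-0.985, -0.175, 0.001], [-0.001, 0.0, -1.0]]
```

```bash
python3 -m inch '[{"dx":0.02,"dy":0,"dz":0,"turn":3},{"dx":0.02,"dy":0,"dz":0,"turn":3},{"dx":0.02,"dy":0,"dz":0,"turn":3},{"dx":0.02,"dy":0,"dz":0,"turn":3},{"dx":0.02,"dy":0,"dz":0,"turn":3}]'
cat > wr.py <<'E'
import sys
from rig import env
from h import *
s=env.sense();c=env.read_camera("wrist")
T=np.eye(4);T[:3,:3]=s["orientation"];T[:3,3]=s["tool_pos"];M=T@c["mount"]
c["R"]=M[:3,:3].T;c["t"]=-M[:3,:3].T@M[:3,3];del c["mount"]
np.savez(sys.argv[1]+".npz",**c);cv2.imwrite(f"pics/{sys.argv[1]}.png",c["image"][:,:,::-1])
print(c["K"][0,0],M[:3,3].round(3))
E
python3 st.py; python3 wr.py w1
```

```text
t: 2.18
tool_pos: [0.4291, -0.3382, 0.2186]
orientation: [[0.132, -0.991, -0.0], [-0.991, -0.132, 0.001], [-0.001, 0.0, -1.0]]
contact_force: [0.1, 0.9, 0.6]
gripper_width: 0.0931
t 2.18 p [ 0.4291 -0.3382  0.2186] headx -82.42 j [-49.9  14.5  88.4   0.   77.2  32.5] F [0.1 0.9 0.6] w 0.0931
[[0.132, -0.991, -0.0], [-0.991, -0.132, 0.001], [-0.001, 0.0, -1.0]]
312.1818373905393 [ 0.509 -0.328  0.384]
```

View pics/w1.png

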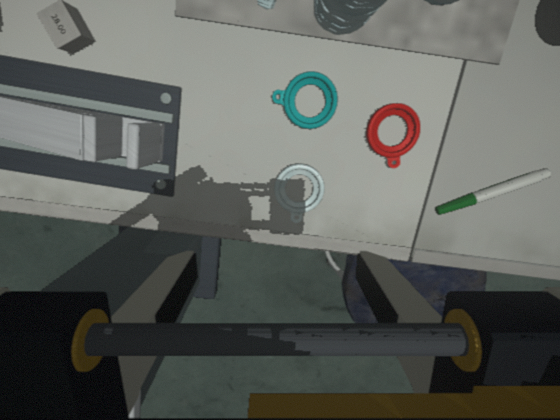

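The wrist view shows the silver ring at (300,187), partly in shadow, with its ear at (297,217). The turquoise ring is at (309,99) and the red one at (392,130).

Run:
```python
from h import *
c=np.load("w1.npz")
a=cv2.resize(c["image"][155:230,255:345],None,fx=8,fy=8,interpolation=cv2.INTER_CUBIC)
a=cv2.convertScaleAbs(a,alpha=1.6)
cv2.imwrite("pics/w1c.png",a[:,:,::-1])
```

```text
(no output)
```

View pics/w1c.png

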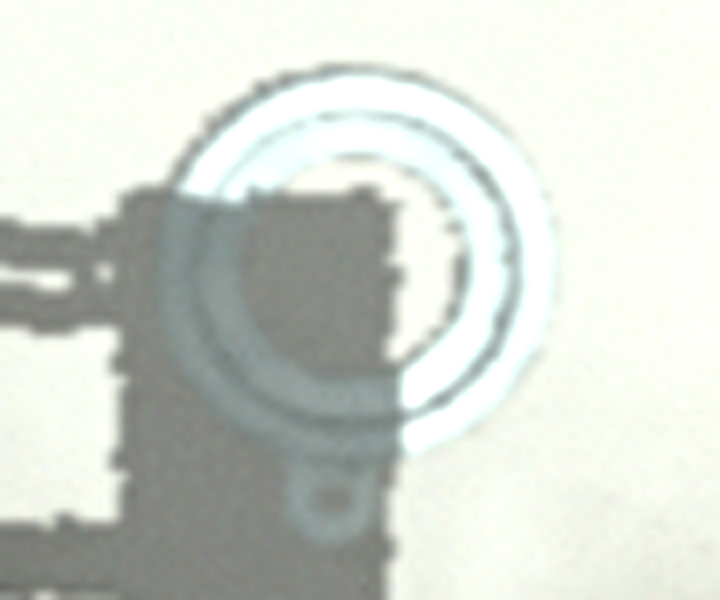

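Run:
```python
from h import *
c=np.load("w1.npz")
P=lambda x,y:(x/8+255-.44,y/8+155-.44)
a=ray(c,*P(358,264),.0065);a2=ray(c,*P(356,267),.009);e=ray(c,*P(332,500),.005)
print(a,a2,e,e-a,np.degrees(np.arctan2(*(e-a)[1::-1])))
for q in((160,263),(556,263),(358,66),(358,460)):print(ray(c,*P(*q),.006))
```

```text
[ 0.43310998 -0.36671167  0.0065    ] [ 0.43311038 -0.36622422  0.009     ] [ 0.39443742 -0.36858303  0.005     ] [-0.03867255 -0.00187136 -0.0015    ] -177.22962161132656
[ 0.42916889 -0.33645243  0.006     ]
[ 0.43715997 -0.39702067  0.006     ]
[ 0.46306631 -0.36213741  0.006     ]
[ 0.40182759 -0.37156103  0.006     ]
```

```bash
python3 -m inch '[{"dx":0.028,"dy":0,"dz":0.04,"turn":4},{"dx":0.028,"dy":0,"dz":0.08,"turn":4},{"dx":0.028,"dy":0,"dz":0.12,"turn":4},{"dx":0.028,"dy":0,"dz":0.16,"turn":4},{"dx":0.028,"dy":0,"dz":0.16,"turn":4},{"dx":0.028,"dy":0,"dz":0.16,"turn":4},{"dx":0.028,"dy":0,"dz":0.16,"turn":4}]'; python3 st.py
```

```text
t: 2.82
tool_pos: [0.4341, -0.3679, 0.0609]
orientation: [[0.062, -0.998, 0.002], [-0.998, -0.062, -0.002], [0.002, -0.002, -1.0]]
contact_force: [0.9, -0.7, 1.0]
gripper_width: 0.093
t 2.82 p [ 0.4341 -0.3679  0.0609] headx -86.46 j [-51.5  25.3  96.8   0.   57.8  34.9] F [ 0.9 -0.7  1. ] w 0.093
[[0.062, -0.998, 0.002], [-0.998, -0.062, -0.002], [0.002, -0.002, -1.0]]
```

```bash
python3 -m inch '[{"dx":-0.001,"dy":0.001,"dz":0.02,"turn":0.5},{"dx":-0.001,"dy":0.001,"dz":0.04,"turn":0.5},{"dx":-0.001,"dy":0.001,"dz":0.05,"turn":0.5},{"dx":-0.001,"dy":0.001,"dz":0.056,"turn":0.5},{"dx":-0.001,"dy":0.001,"dz":0.056,"turn":0.5},{"dx":-0.001,"dy":0.001,"dz":0.056,"turn":0.5}]'; python3 st.py;python3 wr.py w2
```

```text
t: 3.32
tool_pos: [0.4327, -0.3673, 0.0041]
orientation: [[0.052, -0.999, 0.001], [-0.999, -0.052, -0.002], [0.002, -0.001, -1.0]]
contact_force: [-0.4, -0.0, 0.4]
gripper_width: 0.0932
t 3.32 p [ 0.4327 -0.3673  0.0041] headx -87.01 j [-51.6  29.6  99.6   0.   50.7  35.4] F [-0.4 -0.   0.4] w 0.0932
[[0.052, -0.999, 0.001], [-0.999, -0.052, -0.002], [0.002, -0.001, -1.0]]
312.1818373905393 [ 0.513 -0.363  0.17 ]
```

View pics/w2.png

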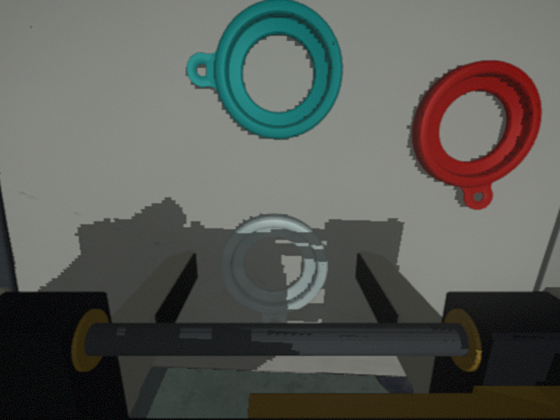

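The ring sits centred between the fingers at about (275,263), with the ear towards the robot. Next I close on it.

```bash
python3 -m inch '[{"dx":0,"dy":0,"dz":0.001,"turn":0},{"dx":0,"dy":0,"dz":0.001,"turn":0},{"dx":0,"dy":0,"dz":0.001,"turn":0},{"dx":0,"dy":0,"dz":0.001,"turn":0},{"dx":0,"dy":0,"dz":0.001,"turn":0},{"dx":0,"dy":0,"dz":0.001,"turn":0},{"dx":0,"dy":0,"dz":0.001,"turn":0},{"dx":0,"dy":0,"dz":0.001,"turn":0}]' 0.054; python3 st.py
```

```text
t: 4.03
tool_pos: [0.432, -0.3666, 0.0017]
orientation: [[0.052, -0.999, 0.0], [-0.999, -0.052, -0.0], [0.0, -0.0, -1.0]]
contact_force: [-0.4, 0.5, 0.3]
gripper_width: 0.0594
t 4.03 p [ 0.432  -0.3666  0.0017] headx -87.03 j [-51.6  29.7  99.7  -0.   50.5  35.4] F [-0.4  0.5  0.3] w 0.0594
[[0.052, -0.999, 0.0], [-0.999, -0.052, -0.0], [0.0, -0.0, -1.0]]
```

```bash
python3 -m inch '[{"dx":0,"dy":0,"dz":-0.02,"turn":0},{"dx":0,"dy":0,"dz":-0.06,"turn":0},{"dx":0,"dy":0,"dz":-0.1,"turn":0},{"dx":-0.03,"dy":0,"dz":-0.12,"turn":-7},{"dx":-0.415,"dy":-0.065,"dz":-0.12,"turn":-85},{"dx":-0.415,"dy":-0.065,"dz":-0.12,"turn":-85},{"dx":-0.415,"dy":-0.065,"dz":-0.12,"turn":-85},{"dx":-0.415,"dy":-0.065,"dz":-0.12,"turn":-85},{"dx":-0.415,"dy":-0.065,"dz":-0.12,"turn":-85},{"dx":-0.415,"dy":-0.065,"dz":-0.12,"turn":-85},{"dx":-0.415,"dy":-0.065,"dz":-0.12,"turn":-85},{"dx":-0.415,"dy":-0.065,"dz":-0.12,"turn":-85},{"dx":-0.415,"dy":-0.065,"dz":-0.12,"turn":-85},{"dx":-0.415,"dy":-0.065,"dz":-0.12,"turn":-85},{"dx":-0.415,"dy":-0.065,"dz":-0.12,"turn":-85},{"dx":-0.415,"dy":-0.065,"dz":-0.12,"turn":-85},{"dx":-0.415,"dy":-0.065,"dz":-0.12,"turn":-85},{"dx":-0.415,"dy":-0.065,"dz":-0.12,"turn":-85},{"dx":-0.415,"dy":-0.065,"dz":-0.12,"turn":-85},{"dx":-0.415,"dy":-0.065,"dz":-0.12,"turn":-85}]'; python3 st.py
python3 -m inch '[{"dx":0,"dy":0,"dz":0,"turn":0},{"dx":0,"dy":0,"dz":0,"turn":0},{"dx":0,"dy":0,"dz":0,"turn":0}]'; python3 st.py;python3 wr.py w3
```

```text
t: 5.7
tool_pos: [0.4754, 0.0505, 0.1216]
orientation: [[0.999, -0.038, -0.0], [-0.038, -0.999, -0.0], [-0.0, 0.0, -1.0]]
contact_force: [0.3, -1.2, -0.3]
gripper_width: 0.059
t 5.7 p [0.4754 0.0505 0.1216] headx -2.19 j [ -7.3  12.8 105.4  -0.   61.8  -5.1] F [ 0.3 -1.2 -0.3] w 0.059
[[0.999, -0.038, -0.0], [-0.038, -0.999, -0.0], [-0.0, 0.0, -1.0]]
t: 5.95
tool_pos: [0.4753, 0.051, 0.1217]
orientation: [[0.999, -0.036, -0.0], [-0.036, -0.999, 0.0], [-0.0, -0.0, -1.0]]
contact_force: [-0.3, 0.9, 0.4]
gripper_width: 0.0593
t 5.95 p [0.4753 0.051  0.1217] headx -2.08 j [ -7.3  12.8 105.4   0.   61.8  -5.2] F [-0.3  0.9  0.4] w 0.0593
[[0.999, -0.036, -0.0], [-0.036, -0.999, 0.0], [-0.0, -0.0, -1.0]]
312.1818373905393 [0.478 0.132 0.287]
```

View pics/w3.png

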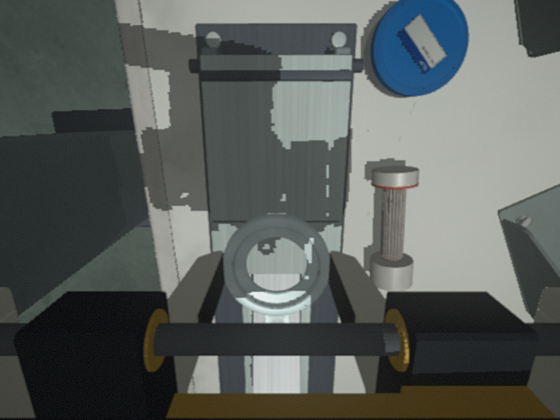

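Run:
```python
from h import *
c=np.load("w3.npz")
a=cv2.resize(c["image"][190:330,190:370],None,fx=4.25,fy=4.25,interpolation=cv2.INTER_CUBIC)
a=cv2.convertScaleAbs(a,alpha=1.7)
cv2.imwrite("pics/w3c.png",a[:,:,::-1])
```

```text
(no output)
```

View pics/w3c.png

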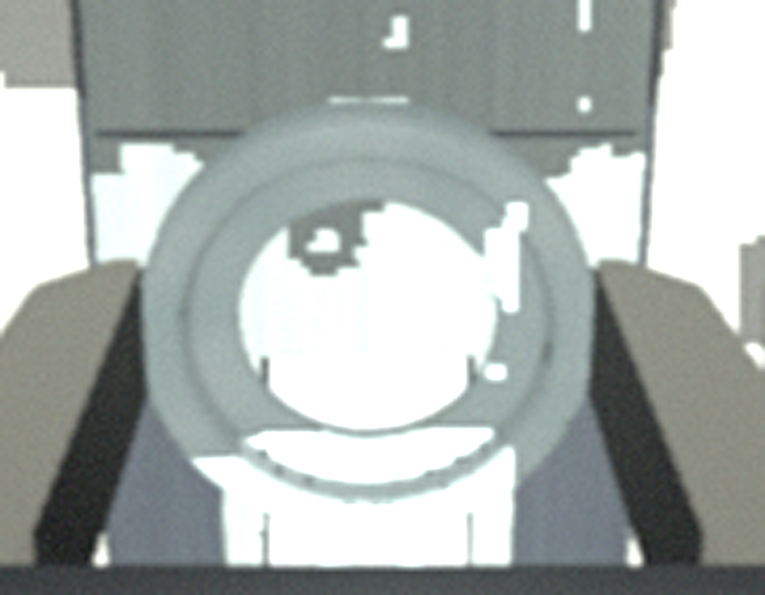

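Run:
```python
from h import *
c=np.load("w3.npz")
P=lambda x,y:(x/4.25+190-.4,y/4.25+190-.4)
L=ray(c,*P(95,134),.04);R=ray(c,*P(638,134),.04);print("line",L,R,(L+R)/2,np.degrees(np.arctan2(*(R-L)[1::-1])))
L=ray(c,*P(84,134),.04);R=ray(c,*P(653,134),.04);print("edges",L,R,(L+R)/2,np.hypot(*(R-L)[:2]))
for z in(.1245,.129):
  q=[ray(c,*P(*p),z) for p in((142,312),(594,312),(368,104),(368,500))];print(z,np.round(q,4).tolist(),(q[0]+q[1])/2,(q[2]+q[3])/2)
print([ray(c,*P(*p),.129).round(4) for p in((182,312),(552,312),(367,157),(367,485))])
```

```text
line [0.42102398 0.05273445 0.04      ] [0.52747151 0.04874628 0.04      ] [0.47424775 0.05074036 0.04      ] -2.1456424737524373
edges [0.41886703 0.05281526 0.04      ] [0.53041129 0.04863614 0.04      ] [0.47463916 0.0507257  0.04      ] 0.11162251502580556
0.1245 [[0.4442, 0.0543, 0.1245], [0.5051, 0.052, 0.1245], [0.4758, 0.0824, 0.1245], [0.4736, 0.0241, 0.1245]] [0.47466042 0.05315156 0.1245    ] [0.47466704 0.05323833 0.1245    ]
0.129 [[0.4452, 0.0564, 0.129], [0.5043, 0.0542, 0.129], [0.4758, 0.0838, 0.129], [0.4737, 0.027, 0.129]] [0.47474323 0.05531908 0.129     ] [0.47474966 0.05540346 0.129     ]
[array([0.4504, 0.0562, 0.129 ]), array([0.4988, 0.0544, 0.129 ]), array([0.4754, 0.0768, 0.129 ]), array([0.4736, 0.0294, 0.129 ])]
```

```bash
python3 -m inch '[{"dx":0,"dy":0.0018,"dz":0.03,"turn":0},{"dx":0,"dy":0.0018,"dz":0.055,"turn":0},{"dx":0,"dy":0.0018,"dz":0.07,"turn":0},{"dx":0,"dy":0.0018,"dz":0.075,"turn":0},{"dx":0,"dy":0.0018,"dz":0.075,"turn":0},{"dx":0,"dy":0.0018,"dz":0.077,"turn":0},{"dx":0,"dy":0.0018,"dz":0.078,"turn":0},{"dx":0,"dy":0.0018,"dz":0.078,"turn":0}]'; python3 st.py;python3 wr.py w4
```

```text
t: 6.67
tool_pos: [0.4761, 0.0494, 0.0445]
orientation: [[0.999, -0.035, 0.002], [-0.035, -0.999, -0.0], [0.002, 0.0, -1.0]]
contact_force: [-0.3, 0.6, -0.8]
gripper_width: 0.0588
t 6.67 p [0.4761 0.0494 0.0445] headx -2.02 j [ -7.5  18.9 110.3   0.   50.7  -5.4] F [-0.3  0.6 -0.8] w 0.0588
[[0.999, -0.035, 0.002], [-0.035, -0.999, -0.0], [0.002, 0.0, -1.0]]
312.1818373905393 [0.478 0.13  0.21 ]
```

View pics/w4.png

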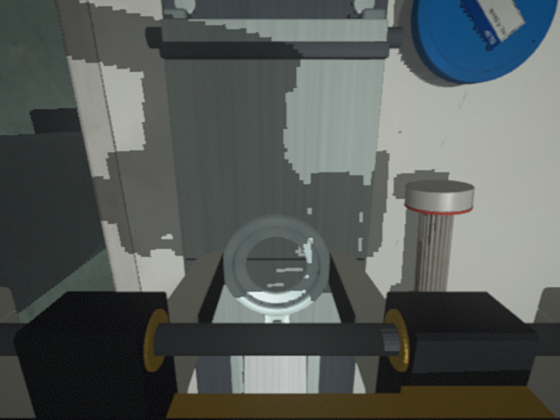

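```bash
python3 - <<'E'
from h import *
c=np.load("w4.npz")
a=cv2.resize(c["image"][200:330,180:375],None,fx=4,fy=4,interpolation=cv2.INTER_CUBIC)
a=cv2.convertScaleAbs(a,alpha=1.7)
cv2.imwrite("pics/w4c.png",a[:,:,::-1])
E
python3 -m inch '[{"dx":0,"dy":0,"dz":0.001,"turn":0},{"dx":0,"dy":0,"dz":0.001,"turn":0}]'
```

```text
t: 6.88
tool_pos: [0.4755, 0.0495, 0.043]
orientation: [[0.999, -0.035, 0.001], [-0.035, -0.999, -0.0], [0.001, 0.0, -1.0]]
contact_force: [0.5, -0.7, 0.2]
gripper_width: 0.0593
```

View pics/w4c.png

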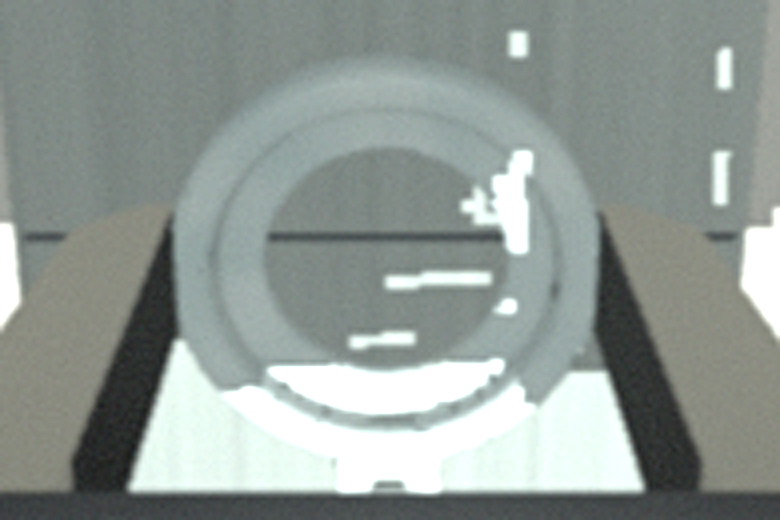

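Run:
```python
from h import *
c=np.load("w4.npz")
P=lambda x,y:(x/4+180-.4,y/4+200-.4)
print("line",ray(c,*P(385,237),.04))
for z in(.0473,.0518):
  q=[ray(c,*P(*p),z) for p in((173,262),(600,262),(386,58),(386,460),(386,110),(386,428))];print(z,np.round(q,4).tolist(),(q[0]+q[1])/2,(q[2]+q[3])/2,(q[4]+q[5])/2)
```

```text
line [0.47517908 0.0507626  0.04      ]
0.0473 [[0.4448, 0.0514, 0.0473], [0.506, 0.0491, 0.0473], [0.4764, 0.0808, 0.0473], [0.4741, 0.0174, 0.0473], [0.4761, 0.0733, 0.0473], [0.4743, 0.0229, 0.0473]] [0.47537854 0.05024029 0.0473    ] [0.47525686 0.04908217 0.0473    ] [0.47522123 0.04810868 0.0473    ]
0.0518 [[0.4457, 0.0536, 0.0518], [0.5052, 0.0513, 0.0518], [0.4765, 0.0822, 0.0518], [0.4742, 0.0205, 0.0518], [0.4762, 0.0749, 0.0518], [0.4744, 0.0259, 0.0518]] [0.47545106 0.05244562 0.0518    ] [0.47533274 0.05131948 0.0518    ] [0.47529809 0.05037288 0.0518    ]
```

```bash
python3 -m inch '[{"dx":0,"dy":0,"dz":0.0005,"turn":0},{"dx":0,"dy":0,"dz":0.001,"turn":0},{"dx":0,"dy":0,"dz":0.001,"turn":0},{"dx":0,"dy":0,"dz":0.001,"turn":0}]'
```

```text
t: 7.22
tool_pos: [0.4753, 0.0495, 0.0417]
orientation: [[0.999, -0.035, 0.0], [-0.035, -0.999, -0.0], [0.0, 0.0, -1.0]]
contact_force: [0.1, 0.1, 0.4]
gripper_width: 0.0593
```

```bash
python3 -m inch '[{"dx":0,"dy":0,"dz":0.0003,"turn":0},{"dx":0,"dy":0,"dz":0.0005,"turn":0},{"dx":0,"dy":0,"dz":0.0005,"turn":0}]'; python3 st.py
```

```text
t: 7.47
tool_pos: [0.4754, 0.0495, 0.0417]
orientation: [[0.999, -0.035, 0.0], [-0.035, -0.999, -0.0], [0.0, 0.0, -1.0]]
contact_force: [-2.4, 0.4, 6.7]
gripper_width: 0.059
t 7.47 p [0.4754 0.0495 0.0417] headx -2.02 j [ -7.5  19.1 110.5  -0.   50.3  -5.4] F [-2.4  0.4  6.7] w 0.059
[[0.999, -0.035, 0.0], [-0.035, -0.999, -0.0], [0.0, 0.0, -1.0]]
```

```bash
python3 -m inch '[{"dx":0,"dy":0,"dz":-0.0003,"turn":0},{"dx":0,"dy":0,"dz":-0.0003,"turn":0}]'; python3 -m inch '[{"dx":0,"dy":0,"dz":0,"turn":0},{"dx":0,"dy":0,"dz":0,"turn":0},{"dx":0,"dy":0,"dz":0,"turn":0}]' 0.065; python3 -m inch '[{"dx":0,"dy":0,"dz":0,"turn":0},{"dx":0,"dy":0,"dz":0,"turn":0},{"dx":0,"dy":0,"dz":0,"turn":0},{"dx":0,"dy":0,"dz":0,"turn":0}]' 0.09; python3 wr.py w5;python3 - <<'E'
import cv2
a=cv2.imread("pics/w5.png")[200:330,180:375]
cv2.imwrite("pics/w5c.png",cv2.convertScaleAbs(cv2.resize(a,None,fx=4,fy=4,interpolation=2),alpha=1.7))
E
```

```text
t: 7.63
tool_pos: [0.4754, 0.0495, 0.0417]
orientation: [[0.999, -0.035, 0.0], [-0.035, -0.999, -0.0], [0.0, 0.0, -1.0]]
contact_force: [0.3, -0.4, 3.8]
gripper_width: 0.0591
t: 7.88
tool_pos: [0.4752, 0.0495, 0.0412]
orientation: [[0.999, -0.035, -0.0], [-0.035, -0.999, 0.0], [-0.0, -0.0, -1.0]]
contact_force: [-0.5, -0.3, 0.2]
gripper_width: 0.065
t: 8.22
tool_pos: [0.4752, 0.0495, 0.0414]
orientation: [[0.999, -0.035, -0.0], [-0.035, -0.999, 0.0], [-0.0, -0.0, -1.0]]
contact_force: [-0.2, -0.0, 0.1]
gripper_width: 0.0867
312.1818373905393 [0.477 0.13  0.207]
```

View pics/w5c.png

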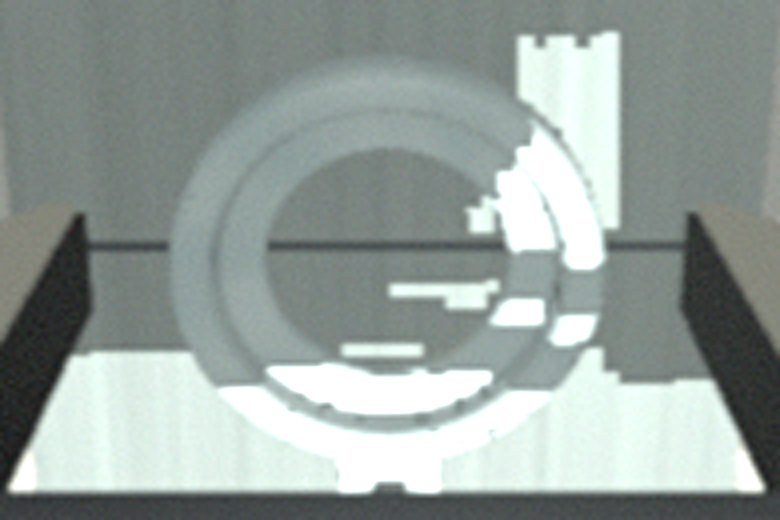

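Collar released, lying on the line: in the crop the line runs at v≈245, through the hole from u 268 to 508. Next I retreat and go round to the wedge.

```bash
python3 -m inch '[{"dx":0,"dy":0,"dz":-0.01,"turn":0},{"dx":0,"dy":0,"dz":-0.04,"turn":0},{"dx":0,"dy":0,"dz":-0.08,"turn":0},{"dx":0,"dy":0,"dz":-0.12,"turn":0},{"dx":-0.001,"dy":0.04,"dz":-0.13,"turn":0},{"dx":-0.001,"dy":0.08,"dz":-0.13,"turn":0},{"dx":-0.001,"dy":0.12,"dz":-0.13,"turn":0},{"dx":-0.001,"dy":0.16,"dz":-0.13,"turn":0},{"dx":-0.001,"dy":0.2,"dz":-0.13,"turn":0},{"dx":-0.001,"dy":0.24,"dz":-0.13,"turn":0},{"dx":-0.001,"dy":0.28,"dz":-0.13,"turn":0},{"dx":-0.001,"dy":0.29,"dz":-0.13,"turn":0},{"dx":-0.001,"dy":0.29,"dz":-0.13,"turn":0},{"dx":-0.001,"dy":0.29,"dz":-0.13,"turn":0}]' 0.09; python3 -m inch '[{"dx":0,"dy":0,"dz":0,"turn":0},{"dx":0,"dy":0,"dz":0,"turn":0},{"dx":0,"dy":0,"dz":0,"turn":0},{"dx":0,"dy":0,"dz":0,"turn":0},{"dx":0,"dy":0,"dz":0,"turn":0}]' 0;python3 st.py; python3 wr.py w6
python3 - <<'E'
from rig import env
import cv2,numpy as np
for n in("scene","top"):
    c=env.read_camera(n); cv2.imwrite(f"pics/{n}1.png",c["image"][:,:,::-1]); np.savez(f"{n}1.npz",**c)
a=c["image"][225:300,145:320,::-1]
cv2.imwrite("pics/top1c.png",cv2.resize(a,None,fx=4.5,fy=4.5,interpolation=2))
E
```

```text
t: 9.43
tool_pos: [0.4636, -0.24, 0.171]
orientation: [[0.999, -0.037, -0.001], [-0.037, -0.999, 0.001], [-0.001, -0.001, -1.0]]
contact_force: [0.5, 1.0, -0.7]
gripper_width: 0.09
t: 9.85
tool_pos: [0.4642, -0.2394, 0.1717]
orientation: [[0.999, -0.034, 0.0], [-0.034, -0.999, -0.0], [0.0, 0.0, -1.0]]
contact_force: [-0.3, 0.5, -0.1]
gripper_width: 0.0613
t 9.85 p [ 0.4642 -0.2394  0.1717] headx -1.94 j [-39.5  14.1  95.8   0.   70.1 -37.6] F [-0.3  0.5 -0.1] w 0.0613
[[0.999, -0.034, 0.0], [-0.034, -0.999, -0.0], [0.0, 0.0, -1.0]]
312.1818373905393 [ 0.466 -0.159  0.337]
```

View pics/w6.png

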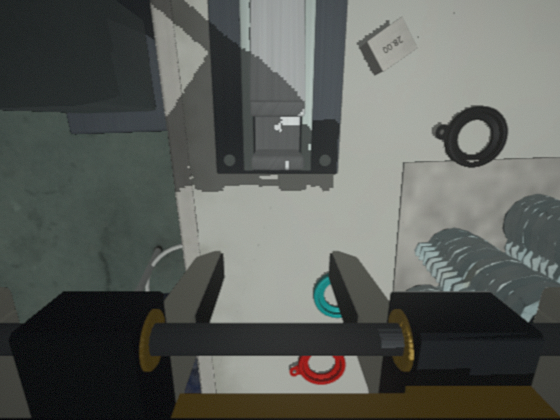

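View pics/top1c.png

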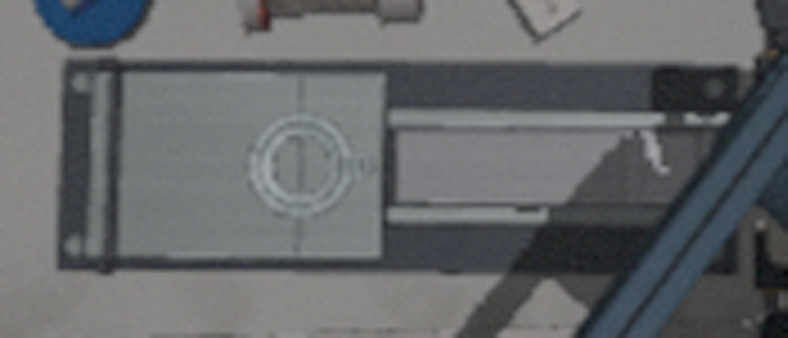

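View pics/scene1.png

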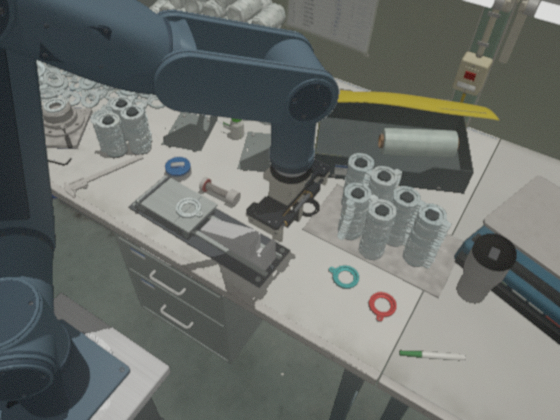

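Run:
```python
from h import *
c=np.load("w5.npz")
P=lambda x,y:(x/4+180-.4,y/4+200-.4)
print("line",ray(c,*P(385,245),.04)[1])
# model-predict: outer top circle r=31 at z=.049 and bottom circle at z=.040 ; predicted v extents in crop for centre y
for yc in (.048,.049,.050,.051,.052):
  o=[]
  for z in(.04,.049):
    th=np.linspace(0,2*np.pi,361); pts=np.array([proj(c,[.4752+.031*np.cos(t),yc+.031*np.sin(t),z]) for t in th]); q=(pts+.4-[180,200])*4
    o.append((q[:,1].min().round(),q[:,1].max().round(),q[:,0].min().round(),q[:,0].max().round()))
  print(yc,o)
c=np.load("top1.npz")
for yc in (.048,.049,.050,.051,.052):
  o=[]
  for z in(.04,.049):
    pts=np.array([proj(c,[.4752+.031*np.cos(t),yc+.031*np.sin(t),z]) for t in th]); q=(pts+.4-[145,225])*4.5
    o.append((q[:,0].min().round(1),q[:,0].max().round(1)))
  print(yc,o)
print("line/top",(proj(c,[.4752,.0508,.04])+.4-[145,225])*4.5)
```

```text
line 0.05098700747429849
0.048 [(np.float64(62.0), np.float64(446.0), np.float64(181.0), np.float64(602.0)), (np.float64(82.0), np.float64(482.0), np.float64(171.0), np.float64(613.0))]
0.049 [(np.float64(55.0), np.float64(440.0), np.float64(180.0), np.float64(603.0)), (np.float64(75.0), np.float64(476.0), np.float64(170.0), np.float64(613.0))]
0.05 [(np.float64(48.0), np.float64(435.0), np.float64(180.0), np.float64(603.0)), (np.float64(67.0), np.float64(470.0), np.float64(169.0), np.float64(613.0))]
0.051 [(np.float64(41.0), np.float64(429.0), np.float64(179.0), np.float64(603.0)), (np.float64(60.0), np.float64(464.0), np.float64(169.0), np.float64(613.0))]
0.052 [(np.float64(34.0), np.float64(423.0), np.float64(178.0), np.float64(603.0)), (np.float64(53.0), np.float64(458.0), np.float64(168.0), np.float64(614.0))]
0.048 [(np.float64(253.5), np.float64(356.9)), (np.float64(250.7), np.float64(354.9))]
0.049 [(np.float64(251.9), np.float64(355.3)), (np.float64(249.0), np.float64(353.2))]
0.05 [(np.float64(250.2), np.float64(353.6)), (np.float64(247.3), np.float64(351.5))]
0.051 [(np.float64(248.5), np.float64(351.9)), (np.float64(245.6), np.float64(349.8))]
0.052 [(np.float64(246.9), np.float64(350.3)), (np.float64(244.0), np.float64(348.2))]
line/top [300.56418003 165.94852863]
```

The collar is centred on the line to about 1 mm in both views. Next I lower the closed fingers behind the push plate.

```bash
python3 -m inch '[{"dx":0,"dy":0,"dz":0.04,"turn":0},{"dx":0,"dy":0,"dz":0.08,"turn":0},{"dx":0,"dy":0,"dz":0.115,"turn":0},{"dx":0,"dy":0,"dz":0.13,"turn":0},{"dx":0,"dy":0,"dz":0.13,"turn":0},{"dx":0,"dy":-0.01,"dz":0.13,"turn":0},{"dx":0,"dy":-0.02,"dz":0.13,"turn":0},{"dx":0,"dy":-0.022,"dz":0.13,"turn":0},{"dx":0,"dy":-0.022,"dz":0.13,"turn":0}]' 0;python3 st.py; python3 wr.py w7
```

```text
t: 10.75
tool_pos: [0.4657, -0.2177, 0.0431]
orientation: [[0.999, -0.034, 0.002], [-0.034, -0.999, -0.002], [0.002, 0.001, -1.0]]
contact_force: [-0.0, -0.4, -0.6]
gripper_width: 0.0002
t 10.75 p [ 0.4657 -0.2177  0.0431] headx -1.94 j [-37.5  22.  105.6   0.   52.3 -35.6] F [-0.  -0.4 -0.6] w 0.0002
[[0.999, -0.034, 0.002], [-0.034, -0.999, -0.002], [0.002, 0.001, -1.0]]
312.1818373905393 [ 0.467 -0.137  0.209]
```

View pics/w7.png

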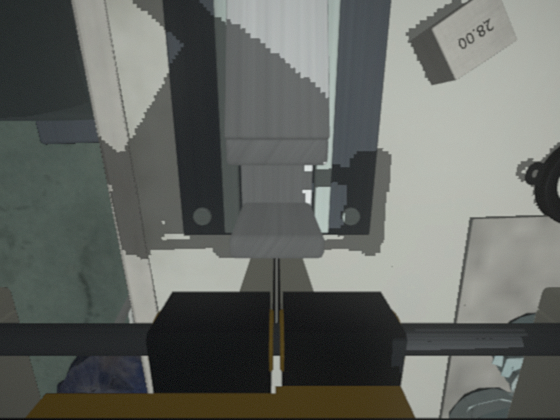

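The closed fingers (u≈277) line up with the push plate, which spans u 231-323. I now approach slowly while watching the force.

```bash
python3 -m inch '[{"dx":0,"dy":-0.002,"dz":0,"turn":0},{"dx":0,"dy":-0.004,"dz":0,"turn":0},{"dx":0,"dy":-0.006,"dz":0,"turn":0},{"dx":0,"dy":-0.008,"dz":0,"turn":0}]';python3 st.py
cat > ck.py <<'E'
import sys
from rig import env
from h import *
s=env.sense();c=env.read_camera("top");z=c["image"]
cv2.imwrite(f"pics/t_{sys.argv[1]}.png",cv2.resize(z[225:300,145:320,::-1],None,fx=4.5,fy=4.5,interpolation=2))
np.savez(f"t_{sys.argv[1]}.npz",**c)
W=cloud(c)
# tilt from deck plane: fit z vs ramp-x over deck, avoiding collar strips
org=np.array([.480,.1707]);ax=np.array([-.0371,-.9993]);ay=np.array([.9993,-.0371])
XY=W[...,:2]-org;a=XY@ax;b=XY@ay;Z=W[...,2]
m=(a>25e-3)&(a<.155)&(abs(b)<.050)&(abs(b)>.036)&(Z>.03)&(Z<.1)
A=np.c_[a[m],np.ones(m.sum())];k=np.linalg.lstsq(A,Z[m],rcond=None)[0]
r=Z[m]-A@k;g=abs(r)<.006;k=np.linalg.lstsq(A[g],Z[m][g],rcond=None)[0]
print("t",round(s["t"],2),"y",s["tool_pos"][1].round(4),"F",s["contact_force"].round(1),"tilt",np.arctan(k[0]).round(4),m.sum())
E
python3 ck.py 0
```

```text
t: 11.13
tool_pos: [0.4651, -0.2103, 0.0416]
orientation: [[0.999, -0.036, 0.0], [-0.036, -0.999, -0.0], [0.0, 0.0, -1.0]]
contact_force: [0.1, -0.4, -0.2]
gripper_width: 0.0002
t 11.13 p [ 0.4651 -0.2103  0.0416] headx -2.04 j [-36.9  21.9 106.   -0.   52.1 -34.8] F [ 0.1 -0.4 -0.2] w 0.0002
[[0.999, -0.036, 0.0], [-0.036, -0.999, -0.0], [0.0, 0.0, -1.0]]
t 11.13 y -0.2103 F [ 0.1 -0.4 -0.2] tilt 0.0012 510
```

```bash
python3 -m inch '[{"dx":0,"dy":-0.001,"dz":0,"turn":0},{"dx":0,"dy":-0.002,"dz":0,"turn":0},{"dx":0,"dy":-0.003,"dz":0,"turn":0},{"dx":0,"dy":-0.004,"dz":0,"turn":0}]'
python3 -m inch '[{"dx":0,"dy":-0.001,"dz":0,"turn":0},{"dx":0,"dy":-0.002,"dz":0,"turn":0},{"dx":0,"dy":-0.003,"dz":0,"turn":0},{"dx":0,"dy":-0.004,"dz":0,"turn":0}]';python3 ck.py 1
```

```text
t: 11.52
tool_pos: [0.4653, -0.2067, 0.0414]
orientation: [[0.999, -0.035, 0.0], [-0.035, -0.999, -0.001], [0.0, 0.001, -1.0]]
contact_force: [0.4, -2.0, -0.3]
gripper_width: 0.0005
t: 11.85
tool_pos: [0.4654, -0.2024, 0.0414]
orientation: [[0.999, -0.035, 0.0], [-0.035, -0.999, -0.0], [0.0, 0.0, -1.0]]
contact_force: [0.3, -1.2, -1.7]
gripper_width: 0.0003
t 11.85 y -0.2024 F [ 0.3 -1.2 -1.7] tilt -0.0021 510
```

View pics/t_1.png

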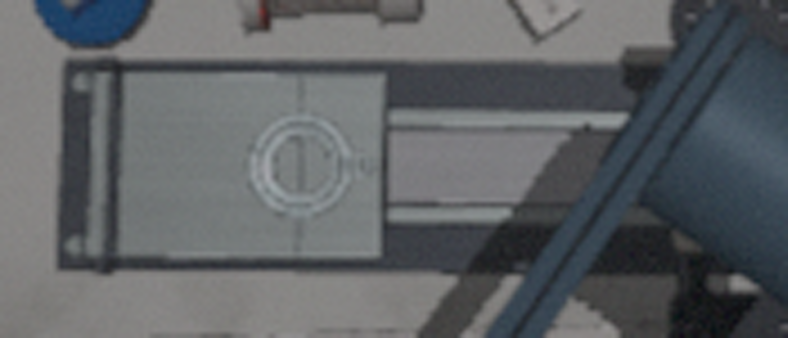

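Contact was at y≈-0.2075. In the top crop the collar is still on the line (centre at 301,165) and the view is unobstructed. I push on at 1 mm per row.

```bash
python3 -m inch '[{"dx":0,"dy":-0.001,"dz":0,"turn":0},{"dx":0,"dy":-0.002,"dz":0,"turn":0},{"dx":0,"dy":-0.003,"dz":0,"turn":0},{"dx":0,"dy":-0.004,"dz":0,"turn":0},{"dx":0,"dy":-0.005,"dz":0,"turn":0},{"dx":0,"dy":-0.006,"dz":0,"turn":0},{"dx":0,"dy":-0.007,"dz":0,"turn":0},{"dx":0,"dy":-0.008,"dz":0,"turn":0},{"dx":0,"dy":-0.009,"dz":0,"turn":0},{"dx":0,"dy":-0.010,"dz":0,"turn":0},{"dx":0,"dy":-0.011,"dz":0,"turn":0},{"dx":0,"dy":-0.012,"dz":0,"turn":0}]';python3 ck.py 2
python3 -m inch '[{"dx":0,"dy":-0.001,"dz":0,"turn":0},{"dx":0,"dy":-0.002,"dz":0,"turn":0},{"dx":0,"dy":-0.003,"dz":0,"turn":0},{"dx":0,"dy":-0.004,"dz":0,"turn":0},{"dx":0,"dy":-0.005,"dz":0,"turn":0},{"dx":0,"dy":-0.006,"dz":0,"turn":0},{"dx":0,"dy":-0.007,"dz":0,"turn":0},{"dx":0,"dy":-0.008,"dz":0,"turn":0}]';python3 ck.py 3
```

```text
t: 12.9
tool_pos: [0.4658, -0.1902, 0.0415]
orientation: [[0.999, -0.035, -0.0], [-0.035, -0.999, -0.0], [-0.0, 0.0, -1.0]]
contact_force: [0.5, -1.1, -2.2]
gripper_width: 0.0006
t 12.9 y -0.1902 F [ 0.5 -1.1 -2.2] tilt 0.0003 508
t: 13.62
tool_pos: [0.4677, -0.1861, 0.0428]
orientation: [[0.999, -0.034, 0.004], [-0.034, -0.999, -0.007], [0.004, 0.006, -1.0]]
contact_force: [-2.2, -12.9, 1.3]
gripper_width: 0.0004
t 13.62 y -0.1861 F [ -2.2 -12.9   1.3] tilt 0.0056 513
```

```bash
python3 -m inch '[{"dx":0,"dy":-0.0005,"dz":0,"turn":0},{"dx":0,"dy":-0.001,"dz":0,"turn":0},{"dx":0,"dy":-0.0015,"dz":0,"turn":0},{"dx":0,"dy":-0.002,"dz":0,"turn":0},{"dx":0,"dy":-0.0025,"dz":0,"turn":0},{"dx":0,"dy":-0.003,"dz":0,"turn":0}]';python3 ck.py 4
```

```text
t: 14.17
tool_pos: [0.4678, -0.1831, 0.0428]
orientation: [[0.999, -0.035, 0.004], [-0.035, -0.999, -0.006], [0.004, 0.006, -1.0]]
contact_force: [-1.0, -12.6, 1.2]
gripper_width: 0.0005
t 14.17 y -0.1831 F [ -1.  -12.6   1.2] tilt 0.0157 507
```

```bash
python3 -m inch '[{"dx":0,"dy":-0.001,"dz":0,"turn":0},{"dx":0,"dy":-0.002,"dz":0,"turn":0},{"dx":0,"dy":-0.003,"dz":0,"turn":0},{"dx":0,"dy":-0.004,"dz":0,"turn":0},{"dx":0,"dy":-0.005,"dz":0,"turn":0},{"dx":0,"dy":-0.006,"dz":0,"turn":0},{"dx":0,"dy":-0.007,"dz":0,"turn":0},{"dx":0,"dy":-0.008,"dz":0,"turn":0},{"dx":0,"dy":-0.009,"dz":0,"turn":0},{"dx":0,"dy":-0.010,"dz":0,"turn":0},{"dx":0,"dy":-0.011,"dz":0,"turn":0},{"dx":0,"dy":-0.012,"dz":0,"turn":0}]';python3 ck.py 5
```

```text
t: 15.22
tool_pos: [0.4683, -0.1708, 0.0427]
orientation: [[0.999, -0.035, 0.004], [-0.035, -0.999, -0.006], [0.004, 0.006, -1.0]]
contact_force: [-1.0, -12.2, 0.2]
gripper_width: 0.0008
t 15.22 y -0.1708 F [ -1.  -12.2   0.2] tilt 0.0408 500
```

View pics/t_5.png

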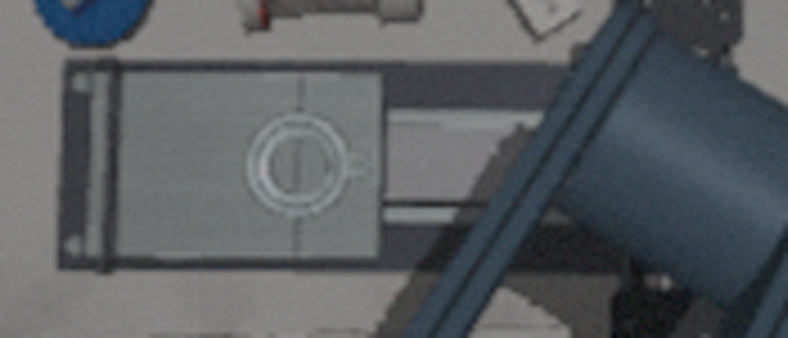

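```bash
python3 wr.py w8
python3 - <<'E'
from rig import env
import cv2
c=env.read_camera("scene")["image"][:,:,::-1]
cv2.imwrite("pics/s2.png",c)
E
```

```text
312.1818373905393 [ 0.47  -0.089  0.208]
```

View pics/w8.png

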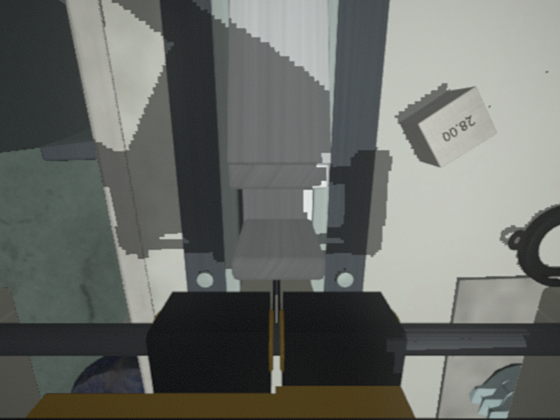

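View pics/s2.png

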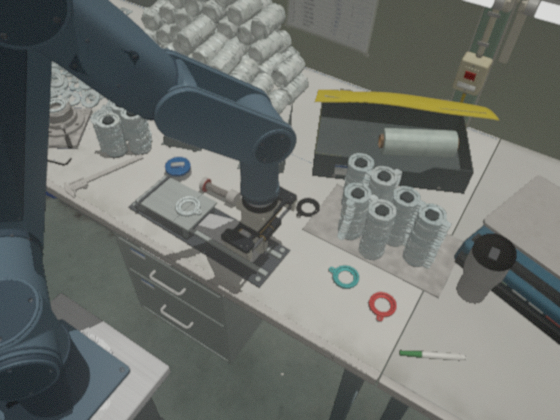

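The wrist view is blind to the collar. The scene view shows it clearly at (188,206), as does the top view. I build a tracker that rectifies the deck plane in both cameras and matches the ring.

```bash
cat > ck.py <<'E'
import sys,os
from h import *
H=np.array([.4793,.1707,.034]);AX=np.array([-.0366,-.9993,0]);AY=np.array([.9993,-.0366,0]);UP=np.array([0,0,1.])
def rect(c,th):
    ex=AX*np.cos(th)+UP*np.sin(th);ez=-AX*np.sin(th)+UP*np.cos(th)
    a=np.arange(0,.175,.0005);b=np.arange(.06,-.06,-.0005);A,B=np.meshgrid(a,b)
    X=H+A[...,None]*ex+B[...,None]*AY+ez*.015
    p=(X@c["R"].T+c["t"])@c["K"].T;p=p[...,:2]/p[...,2:]
    return cv2.remap(cv2.cvtColor(c["image"],cv2.COLOR_RGB2GRAY),p.astype(np.float32),None,cv2.INTER_CUBIC)
def tm(r,t):
    m=cv2.matchTemplate(r,t,cv2.TM_CCOEFF_NORMED);_,v,_,(x,y)=cv2.minMaxLoc(m)
    sx=sy=0
    if 0<x<m.shape[1]-1: l,o,h=m[y,x-1:x+2];sx=(l-h)/(2*(l-2*o+h))
    return (x+sx)*.5,y*.5,v
def run(name):
    from rig import env
    s=env.sense();th=max(0,.0024*(s["tool_pos"][1]+.1896)*1000);out=[]
    ims=[]
    for n in("scene","top"):
        c=env.read_camera(n);np.savez(f"{n}_{name}.npz",**c);r=rect(c,th);ims.append(r)
        if os.path.exists(f"tp_{n}.npy"): out.append(np.round(tm(r,np.load(f"tp_{n}.npy")),2).tolist())
    cv2.imwrite(f"pics/r_{name}.png",cv2.resize(np.vstack(ims),None,fx=1.2,fy=1.2))
    t=c;W=cloud(t);d=W[...,:2]-H[:2];a=d@AX[:2];b=d@AY[:2];Z=W[...,2]
    m=(a>.025)&(a<.155)&(abs(b)<.05)&(abs(b)>.036)&(Z>.03)&(Z<.11)
    k=np.polyfit(a[m],Z[m],1);g=abs(Z[m]-np.polyval(k,a[m]))<.005;k=np.polyfit(a[m][g],Z[m][g],1)
    F=s["contact_force"]
    print("t",round(s["t"],2),"y",s["tool_pos"][1].round(4),"Fxy",F.round(1)[:2],"tilt pred",round(th,4),"depth",np.arctan(k[0]).round(4),"scene/top [mm,mm,corr]",*out)
if __name__=="__main__":run(sys.argv[1])
E
python3 - <<'E'
from ck import *
for n,f in(("scene","scene1"),("top","t_1")):
    c=np.load(f+".npz");r=rect(c,0);t=r[50:190,160:320];np.save(f"tp_{n}.npy",t);print(tm(r,t))
E
python3 ck.py 6
```

```text
(np.float32(80.00011), 25.0, 1.0)
(np.float32(79.99953), 25.0, 1.0)
t 15.37 y -0.1706 Fxy [ -0.7 -11.4] tilt pred 0.0455 depth 0.0432 scene/top [mm,mm,corr] [79.94, 25.5, 0.93] [79.67, 25.0, 0.85]
```

View pics/r_6.png

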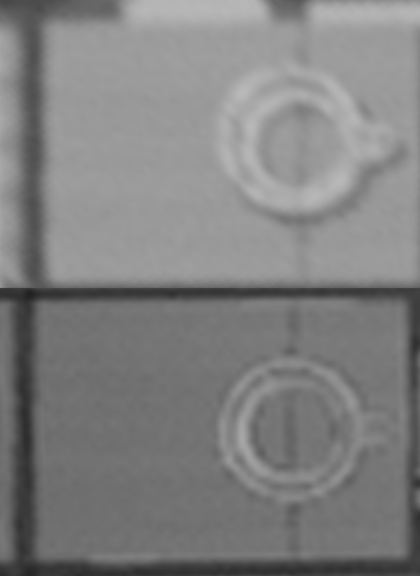

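The rectified views show the ring on the line, and tracking is steady to about 0.3 mm. I continue.

```bash
python3 -m inch '[{"dx":0,"dy":-0.001,"dz":0,"turn":0},{"dx":0,"dy":-0.002,"dz":0,"turn":0},{"dx":0,"dy":-0.003,"dz":0,"turn":0},{"dx":0,"dy":-0.004,"dz":0,"turn":0},{"dx":0,"dy":-0.005,"dz":0,"turn":0},{"dx":0,"dy":-0.006,"dz":0,"turn":0},{"dx":0,"dy":-0.007,"dz":0,"turn":0},{"dx":0,"dy":-0.008,"dz":0,"turn":0},{"dx":0,"dy":-0.009,"dz":0,"turn":0},{"dx":0,"dy":-0.010,"dz":0,"turn":0},{"dx":0,"dy":-0.011,"dz":0,"turn":0},{"dx":0,"dy":-0.012,"dz":0,"turn":0},{"dx":0,"dy":-0.013,"dz":0,"turn":0},{"dx":0,"dy":-0.014,"dz":0,"turn":0},{"dx":0,"dy":-0.015,"dz":0,"turn":0}]';python3 ck.py 7
python3 -m inch '[{"dx":0,"dy":-0.001,"dz":0,"turn":0},{"dx":0,"dy":-0.002,"dz":0,"turn":0},{"dx":0,"dy":-0.003,"dz":0,"turn":0},{"dx":0,"dy":-0.004,"dz":0,"turn":0},{"dx":0,"dy":-0.005,"dz":0,"turn":0},{"dx":0,"dy":-0.006,"dz":0,"turn":0},{"dx":0,"dy":-0.007,"dz":0,"turn":0},{"dx":0,"dy":-0.008,"dz":0,"turn":0},{"dx":0,"dy":-0.009,"dz":0,"turn":0},{"dx":0,"dy":-0.010,"dz":0,"turn":0},{"dx":0,"dy":-0.011,"dz":0,"turn":0},{"dx":0,"dy":-0.012,"dz":0,"turn":0}]';python3 ck.py 8
```

```text
t: 16.72
tool_pos: [0.4688, -0.1554, 0.0425]
orientation: [[0.999, -0.035, 0.003], [-0.035, -0.999, -0.005], [0.004, 0.005, -1.0]]
contact_force: [0.1, -11.9, -1.0]
gripper_width: -0.0
t 16.72 y -0.1554 Fxy [  0.1 -11.9] tilt pred 0.082 depth 0.0839 scene/top [mm,mm,corr] [80.48, 25.5, 0.94] [80.11, 25.0, 0.82]
t: 17.82
tool_pos: [0.469, -0.1431, 0.0423]
orientation: [[0.999, -0.035, 0.003], [-0.035, -0.999, -0.005], [0.003, 0.005, -1.0]]
contact_force: [-0.2, -11.2, -0.9]
gripper_width: 0.0006
t 17.82 y -0.1431 Fxy [ -0.2 -11.2] tilt pred 0.1115 depth 0.114 scene/top [mm,mm,corr] [80.63, 25.5, 0.93] [79.83, 25.0, 0.84]
```

```bash
python3 -m inch '[{"dx":0,"dy":-0.001,"dz":0,"turn":0},{"dx":0,"dy":-0.002,"dz":0,"turn":0},{"dx":0,"dy":-0.003,"dz":0,"turn":0},{"dx":0,"dy":-0.004,"dz":0,"turn":0},{"dx":0,"dy":-0.005,"dz":0,"turn":0},{"dx":0,"dy":-0.0055,"dz":0,"turn":0},{"dx":0,"dy":-0.006,"dz":0,"turn":0},{"dx":0,"dy":-0.0065,"dz":0,"turn":0}]' | grep -E "^t|contact";python3 ck.py 9
python3 -m inch '[{"dx":0,"dy":-0.0005,"dz":0,"turn":0},{"dx":0,"dy":-0.001,"dz":0,"turn":0},{"dx":0,"dy":-0.0015,"dz":0,"turn":0},{"dx":0,"dy":-0.002,"dz":0,"turn":0}]'| grep contact;python3 ck.py 10
```

```text
t: 18.58
tool_pos: [0.4691, -0.1364, 0.0422]
contact_force: [-0.2, -10.2, -0.9]
t 18.58 y -0.1364 Fxy [ -0.2 -10.2] tilt pred 0.1276 depth 0.1231 scene/top [mm,mm,corr] [80.42, 25.5, 0.94] [79.98, 25.0, 0.82]
contact_force: [-0.7, -10.4, -1.1]
t 19.02 y -0.1344 Fxy [ -0.7 -10.4] tilt pred 0.1324 depth 0.1307 scene/top [mm,mm,corr] [80.53, 25.5, 0.92] [80.03, 25.0, 0.81]
```

```bash
python3 -m inch '[{"dx":0,"dy":-0.0004,"dz":0,"turn":0},{"dx":0,"dy":-0.0008,"dz":0,"turn":0},{"dx":0,"dy":-0.0012,"dz":0,"turn":0},{"dx":0,"dy":-0.0016,"dz":0,"turn":0}]'| grep contact;python3 ck.py 11
```

```text
contact_force: [-0.2, -11.0, -1.2]
t 19.45 y -0.1328 Fxy [ -0.2 -11. ] tilt pred 0.1363 depth 0.1397 scene/top [mm,mm,corr] [80.67, 25.5, 0.93] [80.07, 25.0, 0.81]
```

```bash
python3 -m inch '[{"dx":0,"dy":-0.0004,"dz":0,"turn":0},{"dx":0,"dy":-0.0008,"dz":0,"turn":0},{"dx":0,"dy":-0.0012,"dz":0,"turn":0},{"dx":0,"dy":-0.0016,"dz":0,"turn":0}]'| grep contact;python3 ck.py 12
```

```text
contact_force: [0.0, -10.3, -0.8]
t 19.88 y -0.1311 Fxy [  0.  -10.3] tilt pred 0.1403 depth 0.1392 scene/top [mm,mm,corr] [80.7, 25.5, 0.92] [80.1, 25.0, 0.8]
```

```bash
python3 -m inch '[{"dx":0,"dy":-0.0004,"dz":0,"turn":0},{"dx":0,"dy":-0.0008,"dz":0,"turn":0},{"dx":0,"dy":-0.0012,"dz":0,"turn":0},{"dx":0,"dy":-0.0016,"dz":0,"turn":0}]'| grep contact;python3 ck.py 13
```

```text
contact_force: [-0.0, -10.0, -1.1]
t 20.32 y -0.1295 Fxy [ -0. -10.] tilt pred 0.1443 depth 0.1431 scene/top [mm,mm,corr] [80.54, 25.5, 0.93] [80.21, 25.0, 0.79]
```

```bash
python3 -m inch '[{"dx":0,"dy":-0.0004,"dz":0,"turn":0},{"dx":0,"dy":-0.0008,"dz":0,"turn":0},{"dx":0,"dy":-0.0012,"dz":0,"turn":0},{"dx":0,"dy":-0.0016,"dz":0,"turn":0}]'| grep contact;python3 ck.py 14
```

```text
contact_force: [0.2, -10.0, -0.9]
t 20.75 y -0.1278 Fxy [  0.2 -10. ] tilt pred 0.1482 depth 0.1459 scene/top [mm,mm,corr] [80.56, 25.5, 0.93] [80.22, 25.0, 0.81]
```

```bash
python3 -m inch '[{"dx":0,"dy":-0.0004,"dz":0,"turn":0},{"dx":0,"dy":-0.0008,"dz":0,"turn":0},{"dx":0,"dy":-0.0012,"dz":0,"turn":0},{"dx":0,"dy":-0.0016,"dz":0,"turn":0}]'| grep contact;python3 ck.py 15
```

```text
contact_force: [0.2, -10.0, -1.6]
t 21.18 y -0.1262 Fxy [  0.2 -10. ] tilt pred 0.1522 depth 0.1486 scene/top [mm,mm,corr] [80.79, 25.5, 0.93] [80.2, 25.0, 0.81]
```

```bash
python3 -m inch '[{"dx":0,"dy":-0.0004,"dz":0,"turn":0},{"dx":0,"dy":-0.0008,"dz":0,"turn":0},{"dx":0,"dy":-0.0012,"dz":0,"turn":0},{"dx":0,"dy":-0.0016,"dz":0,"turn":0}]'| grep contact;python3 ck.py 16
```

```text
contact_force: [-0.7, -9.6, -1.8]
t 21.62 y -0.1246 Fxy [-0.7 -9.6] tilt pred 0.1561 depth 0.1497 scene/top [mm,mm,corr] [80.97, 25.5, 0.95] [80.2, 25.0, 0.8]
```

```bash
python3 -m inch '[{"dx":0,"dy":-0.0004,"dz":0,"turn":0},{"dx":0,"dy":-0.0008,"dz":0,"turn":0},{"dx":0,"dy":-0.0012,"dz":0,"turn":0},{"dx":0,"dy":-0.0016,"dz":0,"turn":0}]'| grep contact;python3 ck.py 17
```

```text
contact_force: [0.3, -9.2, -2.2]
t 22.05 y -0.1229 Fxy [ 0.3 -9.2] tilt pred 0.16 depth 0.1632 scene/top [mm,mm,corr] [80.95, 25.5, 0.93] [80.2, 25.0, 0.79]
```

```bash
python3 -m inch '[{"dx":0,"dy":-0.0004,"dz":0,"turn":0},{"dx":0,"dy":-0.0008,"dz":0,"turn":0},{"dx":0,"dy":-0.0012,"dz":0,"turn":0},{"dx":0,"dy":-0.0016,"dz":0,"turn":0}]'| grep contact;python3 ck.py 18
```

```text
contact_force: [-0.5, -9.5, -2.2]
t 22.48 y -0.1213 Fxy [-0.5 -9.5] tilt pred 0.164 depth 0.1649 scene/top [mm,mm,corr] [81.24, 25.5, 0.94] [80.09, 25.0, 0.81]
```

```bash
python3 -m inch '[{"dx":0,"dy":-0.0004,"dz":0,"turn":0},{"dx":0,"dy":-0.0008,"dz":0,"turn":0},{"dx":0,"dy":-0.0012,"dz":0,"turn":0},{"dx":0,"dy":-0.0016,"dz":0,"turn":0}]'| grep contact;python3 ck.py 19
```

```text
contact_force: [0.3, -9.6, -1.4]
t 22.92 y -0.1196 Fxy [ 0.3 -9.6] tilt pred 0.1679 depth 0.1656 scene/top [mm,mm,corr] [81.12, 25.5, 0.92] [79.98, 25.0, 0.8]
```

```bash
python3 -m inch '[{"dx":0,"dy":-0.0004,"dz":0,"turn":0},{"dx":0,"dy":-0.0008,"dz":0,"turn":0},{"dx":0,"dy":-0.0012,"dz":0,"turn":0},{"dx":0,"dy":-0.0016,"dz":0,"turn":0}]'| grep contact;python3 ck.py 20
```

```text
contact_force: [0.2, -9.5, -2.1]
t 23.35 y -0.118 Fxy [ 0.2 -9.5] tilt pred 0.1719 depth 0.1704 scene/top [mm,mm,corr] [80.96, 25.5, 0.92] [79.98, 25.0, 0.78]
```

```bash
python3 -m inch '[{"dx":0,"dy":-0.0004,"dz":0,"turn":0},{"dx":0,"dy":-0.0008,"dz":0,"turn":0},{"dx":0,"dy":-0.0012,"dz":0,"turn":0},{"dx":0,"dy":-0.0016,"dz":0,"turn":0}]'| grep contact;python3 ck.py 21
```

```text
contact_force: [-0.5, -9.2, -2.1]
t 23.78 y -0.1163 Fxy [-0.5 -9.2] tilt pred 0.1758 depth 0.1699 scene/top [mm,mm,corr] [81.06, 26.0, 0.93] [79.93, 25.0, 0.77]
```

View pics/r_21.png

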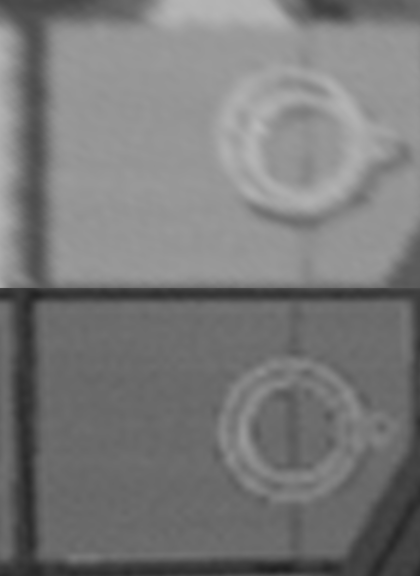

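The ring is still on the line in both views. The arm is starting to cover the lower right corner of the deck, so I trim the template to the left part of the ring.

```bash
python3 - <<'E'
from ck import *
for n,f in(("scene","scene_21"),("top","top_21")):
    c=np.load(f+".npz");r=rect(c,.1758);t=r[50:190,165:270];np.save(f"tp_{n}.npy",t);print(tm(r,t))
E
python3 -m inch '[{"dx":0,"dy":-0.0004,"dz":0,"turn":0},{"dx":0,"dy":-0.0008,"dz":0,"turn":0},{"dx":0,"dy":-0.0012,"dz":0,"turn":0},{"dx":0,"dy":-0.0016,"dz":0,"turn":0}]'| grep contact;python3 ck.py 22
```

```text
(np.float32(82.49973), 25.0, 0.9999818205833435)
(np.float32(82.49973), 25.0, 1.0)
contact_force: [-0.9, -9.0, -2.5]
t 24.22 y -0.1147 Fxy [-0.9 -9. ] tilt pred 0.1797 depth 0.1754 scene/top [mm,mm,corr] [82.52, 25.0, 0.96] [82.59, 25.0, 0.97]
```

```bash
python3 -m inch '[{"dx":0,"dy":-0.0004,"dz":0,"turn":0},{"dx":0,"dy":-0.0008,"dz":0,"turn":0},{"dx":0,"dy":-0.0012,"dz":0,"turn":0},{"dx":0,"dy":-0.0016,"dz":0,"turn":0}]'| grep contact;python3 ck.py 23
```

```text
contact_force: [0.1, -9.1, -1.4]
t 24.65 y -0.1131 Fxy [ 0.1 -9.1] tilt pred 0.1836 depth 0.18 scene/top [mm,mm,corr] [82.56, 24.5, 0.93] [82.63, 25.0, 0.96]
```

```bash
python3 -m inch '[{"dx":0,"dy":-0.0004,"dz":0,"turn":0},{"dx":0,"dy":-0.0008,"dz":0,"turn":0},{"dx":0,"dy":-0.0012,"dz":0,"turn":0},{"dx":0,"dy":-0.0016,"dz":0,"turn":0}]'| grep contact;python3 ck.py 24
```

```text
contact_force: [-0.4, -9.0, -2.4]
t 25.08 y -0.1115 Fxy [-0.4 -9. ] tilt pred 0.1875 depth 0.1799 scene/top [mm,mm,corr] [82.44, 25.0, 0.93] [82.67, 25.0, 0.95]
```

```bash
python3 -m inch '[{"dx":0,"dy":-0.0004,"dz":0,"turn":0},{"dx":0,"dy":-0.0008,"dz":0,"turn":0},{"dx":0,"dy":-0.0012,"dz":0,"turn":0},{"dx":0,"dy":-0.0016,"dz":0,"turn":0}]'| grep contact;python3 ck.py 25
```

```text
contact_force: [0.8, -9.6, -2.2]
t 25.52 y -0.1098 Fxy [ 0.8 -9.6] tilt pred 0.1915 depth 0.1854 scene/top [mm,mm,corr] [82.64, 25.0, 0.93] [82.79, 25.0, 0.93]
```

```bash
python3 -m inch '[{"dx":0,"dy":-0.0004,"dz":0,"turn":0},{"dx":0,"dy":-0.0008,"dz":0,"turn":0},{"dx":0,"dy":-0.0012,"dz":0,"turn":0},{"dx":0,"dy":-0.0016,"dz":0,"turn":0}]'| grep contact;python3 ck.py 26
```

```text
contact_force: [-0.9, -8.9, -2.3]
t 25.95 y -0.1082 Fxy [-0.9 -8.9] tilt pred 0.1954 depth 0.1895 scene/top [mm,mm,corr] [82.55, 25.0, 0.94] [82.86, 25.0, 0.93]
```

```bash
python3 -m inch '[{"dx":0,"dy":-0.0004,"dz":0,"turn":0},{"dx":0,"dy":-0.0008,"dz":0,"turn":0},{"dx":0,"dy":-0.0012,"dz":0,"turn":0},{"dx":0,"dy":-0.0016,"dz":0,"turn":0}]'| grep contact;python3 ck.py 27
```

```text
contact_force: [-0.5, -9.8, -2.1]
t 26.38 y -0.1066 Fxy [-0.5 -9.8] tilt pred 0.1993 depth 0.1912 scene/top [mm,mm,corr] [82.81, 25.0, 0.93] [82.96, 25.0, 0.93]
```

```bash
python3 -m inch '[{"dx":0,"dy":-0.0004,"dz":0,"turn":0},{"dx":0,"dy":-0.0008,"dz":0,"turn":0},{"dx":0,"dy":-0.0012,"dz":0,"turn":0},{"dx":0,"dy":-0.0016,"dz":0,"turn":0}]'| grep contact;python3 ck.py 28
```

```text
contact_force: [0.4, -8.7, -1.9]
t 26.82 y -0.1049 Fxy [ 0.4 -8.7] tilt pred 0.2032 depth 0.1924 scene/top [mm,mm,corr] [82.94, 25.0, 0.94] [82.95, 25.0, 0.92]
```

View pics/r_28.png

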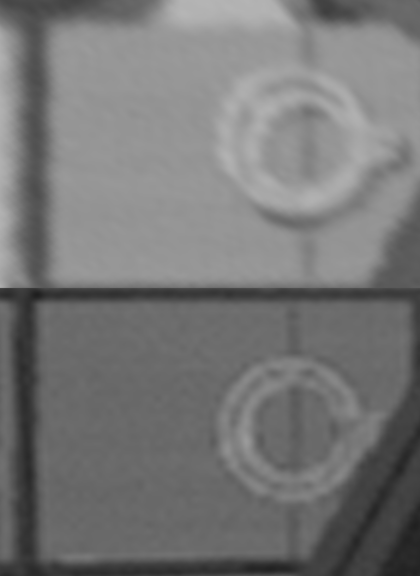

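The ring is still on the line, and its left part is unobstructed in both views.

```bash
python3 -m inch '[{"dx":0,"dy":-0.0004,"dz":0,"turn":0},{"dx":0,"dy":-0.0008,"dz":0,"turn":0},{"dx":0,"dy":-0.0012,"dz":0,"turn":0},{"dx":0,"dy":-0.0016,"dz":0,"turn":0}]'| grep contact;python3 ck.py 29
```

```text
contact_force: [-1.1, -9.0, -3.3]
t 27.25 y -0.1033 Fxy [-1.1 -9. ] tilt pred 0.2072 depth 0.2058 scene/top [mm,mm,corr] [82.81, 25.0, 0.93] [82.93, 25.0, 0.92]
```

```bash
python3 -m inch '[{"dx":0,"dy":-0.0004,"dz":0,"turn":0},{"dx":0,"dy":-0.0008,"dz":0,"turn":0},{"dx":0,"dy":-0.0012,"dz":0,"turn":0},{"dx":0,"dy":-0.0016,"dz":0,"turn":0}]'| grep contact;python3 ck.py 30
```

```text
contact_force: [-0.8, -8.6, -2.3]
t 27.68 y -0.1017 Fxy [-0.8 -8.6] tilt pred 0.2111 depth 0.2039 scene/top [mm,mm,corr] [82.77, 25.0, 0.94] [82.81, 25.0, 0.92]
```

```bash
python3 -m inch '[{"dx":0,"dy":-0.0004,"dz":0,"turn":0},{"dx":0,"dy":-0.0008,"dz":0,"turn":0},{"dx":0,"dy":-0.0012,"dz":0,"turn":0},{"dx":0,"dy":-0.0016,"dz":0,"turn":0}]'| grep contact;python3 ck.py 31
```

```text
contact_force: [-0.3, -8.4, -2.3]
t 28.12 y -0.1 Fxy [-0.3 -8.4] tilt pred 0.215 depth 0.2098 scene/top [mm,mm,corr] [82.77, 25.0, 0.96] [82.81, 25.0, 0.91]
```

```bash
python3 -m inch '[{"dx":0,"dy":-0.0004,"dz":0,"turn":0},{"dx":0,"dy":-0.0008,"dz":0,"turn":0},{"dx":0,"dy":-0.0012,"dz":0,"turn":0},{"dx":0,"dy":-0.0016,"dz":0,"turn":0}]'| grep contact;python3 ck.py 32
```

```text
contact_force: [-0.5, -8.6, -2.9]
t 28.55 y -0.0984 Fxy [-0.5 -8.6] tilt pred 0.2189 depth 0.2091 scene/top [mm,mm,corr] [83.03, 25.0, 0.94] [82.55, 25.0, 0.92]
```

```bash
python3 -m inch '[{"dx":0,"dy":-0.0004,"dz":0,"turn":0},{"dx":0,"dy":-0.0008,"dz":0,"turn":0},{"dx":0,"dy":-0.0012,"dz":0,"turn":0},{"dx":0,"dy":-0.0016,"dz":0,"turn":0}]'| grep contact;python3 ck.py 33
```

```text
contact_force: [-0.6, -9.2, -2.9]
t 28.98 y -0.0968 Fxy [-0.6 -9.2] tilt pred 0.2227 depth 0.2202 scene/top [mm,mm,corr] [82.87, 25.0, 0.94] [82.44, 25.0, 0.89]
```

```bash
python3 -m inch '[{"dx":0,"dy":-0.0004,"dz":0,"turn":0},{"dx":0,"dy":-0.0008,"dz":0,"turn":0},{"dx":0,"dy":-0.0012,"dz":0,"turn":0},{"dx":0,"dy":-0.0016,"dz":0,"turn":0}]'| grep contact;python3 ck.py 34
```

```text
contact_force: [-0.5, -8.9, -2.5]
t 29.42 y -0.0951 Fxy [-0.5 -8.9] tilt pred 0.2267 depth 0.2233 scene/top [mm,mm,corr] [82.93, 25.0, 0.93] [82.31, 25.0, 0.86]
```

View pics/r_34.png

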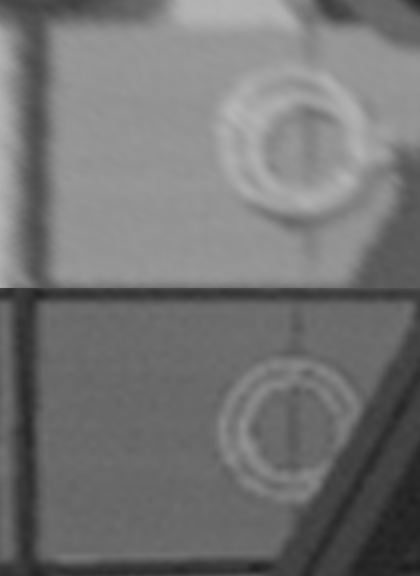

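The ring is still on the line. The top-view drift comes from the arm entering the template, so I trim the top template further.

```bash
python3 - <<'E'
from ck import *
c=np.load("top_34.npz");r=rect(c,.2267);t=r[50:170,165:235];np.save("tp_top.npy",t);print(tm(r,t))
E
python3 -m inch '[{"dx":0,"dy":-0.0004,"dz":0,"turn":0},{"dx":0,"dy":-0.0008,"dz":0,"turn":0},{"dx":0,"dy":-0.0012,"dz":0,"turn":0},{"dx":0,"dy":-0.0016,"dz":0,"turn":0}]'| grep contact;python3 ck.py 35
```

```text
(np.float32(82.50006), 25.0, 1.0)
contact_force: [-0.2, -9.1, -1.6]
t 29.85 y -0.0935 Fxy [-0.2 -9.1] tilt pred 0.2306 depth 0.2219 scene/top [mm,mm,corr] [83.22, 25.5, 0.93] [82.41, 25.0, 0.97]
```

```bash
python3 -m inch '[{"dx":0,"dy":-0.0004,"dz":0,"turn":0},{"dx":0,"dy":-0.0008,"dz":0,"turn":0},{"dx":0,"dy":-0.0012,"dz":0,"turn":0},{"dx":0,"dy":-0.0016,"dz":0,"turn":0}]'| grep contact;python3 ck.py 36
```

```text
contact_force: [0.1, -8.6, -3.3]
t 30.28 y -0.0919 Fxy [ 0.1 -8.6] tilt pred 0.2345 depth 0.2277 scene/top [mm,mm,corr] [83.02, 25.5, 0.94] [82.59, 25.0, 0.95]
```

```bash
python3 -m inch '[{"dx":0,"dy":-0.0004,"dz":0,"turn":0},{"dx":0,"dy":-0.0008,"dz":0,"turn":0},{"dx":0,"dy":-0.0012,"dz":0,"turn":0},{"dx":0,"dy":-0.0016,"dz":0,"turn":0}]'| grep contact;python3 ck.py 37
```

```text
contact_force: [-0.7, -8.4, -3.4]
t 30.72 y -0.0902 Fxy [-0.7 -8.4] tilt pred 0.2384 depth 0.2293 scene/top [mm,mm,corr] [82.98, 25.0, 0.94] [82.46, 25.0, 0.95]
```

```bash
python3 -m inch '[{"dx":0,"dy":-0.0004,"dz":0,"turn":0},{"dx":0,"dy":-0.0008,"dz":0,"turn":0},{"dx":0,"dy":-0.0012,"dz":0,"turn":0},{"dx":0,"dy":-0.0016,"dz":0,"turn":0}]'| grep contact;python3 ck.py 38
```

```text
contact_force: [-0.5, -9.2, -2.7]
t 31.15 y -0.0886 Fxy [-0.5 -9.2] tilt pred 0.2423 depth 0.2325 scene/top [mm,mm,corr] [83.09, 25.5, 0.95] [82.61, 25.0, 0.93]
```

```bash
python3 -m inch '[{"dx":0,"dy":-0.0004,"dz":0,"turn":0},{"dx":0,"dy":-0.0008,"dz":0,"turn":0},{"dx":0,"dy":-0.0012,"dz":0,"turn":0},{"dx":0,"dy":-0.0016,"dz":0,"turn":0}]'| grep contact;python3 ck.py 39
```

```text
contact_force: [-0.3, -8.4, -3.0]
t 31.58 y -0.087 Fxy [-0.3 -8.4] tilt pred 0.2462 depth 0.2317 scene/top [mm,mm,corr] [83.33, 25.5, 0.93] [82.81, 25.0, 0.92]
```

```bash
python3 -m inch '[{"dx":0,"dy":-0.0004,"dz":0,"turn":0},{"dx":0,"dy":-0.0008,"dz":0,"turn":0},{"dx":0,"dy":-0.0012,"dz":0,"turn":0},{"dx":0,"dy":-0.0016,"dz":0,"turn":0}]'| grep contact;python3 ck.py 40
```

```text
contact_force: [-0.6, -7.3, -3.1]
t 32.02 y -0.0854 Fxy [-0.6 -7.3] tilt pred 0.2501 depth 0.2413 scene/top [mm,mm,corr] [83.36, 25.5, 0.94] [82.95, 25.0, 0.92]
```

View pics/r_40.png

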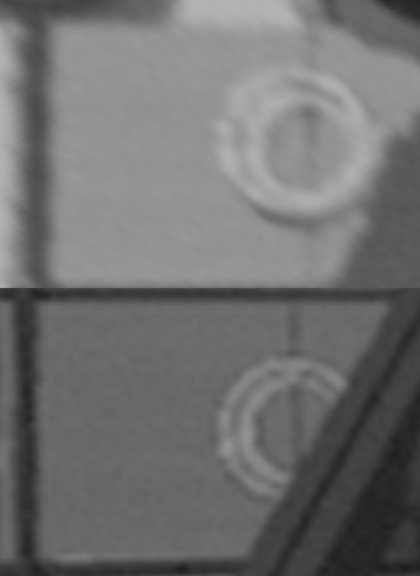

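The ring is still on the line and the arm is well clear of the deck. I continue.

```bash
python3 -m inch '[{"dx":0,"dy":-0.0004,"dz":0,"turn":0},{"dx":0,"dy":-0.0008,"dz":0,"turn":0},{"dx":0,"dy":-0.0012,"dz":0,"turn":0},{"dx":0,"dy":-0.0016,"dz":0,"turn":0}]'| grep contact;python3 ck.py 41
```

```text
contact_force: [-0.3, -8.7, -2.4]
t 32.45 y -0.0838 Fxy [-0.3 -8.7] tilt pred 0.254 depth 0.2467 scene/top [mm,mm,corr] [83.71, 25.5, 0.94] [82.86, 25.0, 0.89]
```

```bash
python3 -m inch '[{"dx":0,"dy":-0.0004,"dz":0,"turn":0},{"dx":0,"dy":-0.0008,"dz":0,"turn":0},{"dx":0,"dy":-0.0012,"dz":0,"turn":0},{"dx":0,"dy":-0.0016,"dz":0,"turn":0}]'| grep contact;python3 ck.py 42
```

```text
contact_force: [-0.9, -8.1, -3.1]
t 32.88 y -0.0822 Fxy [-0.9 -8.1] tilt pred 0.2579 depth 0.2463 scene/top [mm,mm,corr] [83.61, 25.5, 0.95] [82.69, 25.0, 0.88]
```

```bash
python3 -m inch '[{"dx":0,"dy":-0.0004,"dz":0,"turn":0},{"dx":0,"dy":-0.0008,"dz":0,"turn":0},{"dx":0,"dy":-0.0012,"dz":0,"turn":0},{"dx":0,"dy":-0.0016,"dz":0,"turn":0}]'| grep contact;python3 ck.py 43
```

```text
contact_force: [-0.4, -8.4, -3.6]
t 33.32 y -0.0806 Fxy [-0.4 -8.4] tilt pred 0.2617 depth 0.2517 scene/top [mm,mm,corr] [83.5, 25.5, 0.94] [82.55, 24.5, 0.82]
```

```bash
python3 - <<'E'
from ck import *
c=np.load("top_43.npz");r=rect(c,.2617);t=r[50:150,165:208];np.save("tp_top.npy",t);print(tm(r,t))
c=np.load("scene_43.npz");r=rect(c,.2617);t=r[50:185,165:265];np.save("tp_scene.npy",t);print(tm(r,t))
E
python3 -m inch '[{"dx":0,"dy":-0.0004,"dz":0,"turn":0},{"dx":0,"dy":-0.0008,"dz":0,"turn":0},{"dx":0,"dy":-0.0012,"dz":0,"turn":0},{"dx":0,"dy":-0.0016,"dz":0,"turn":0}]'| grep contact;python3 ck.py 44
```

```text
(np.float32(82.499374), 25.0, 1.0)
(np.float32(82.500404), 25.0, 1.0)
contact_force: [-0.8, -8.0, -3.0]
t 33.75 y -0.0789 Fxy [-0.8 -8. ] tilt pred 0.2656 depth 0.257 scene/top [mm,mm,corr] [82.94, 25.0, 0.94] [82.61, 25.5, 0.96]
```

View pics/r_44.png

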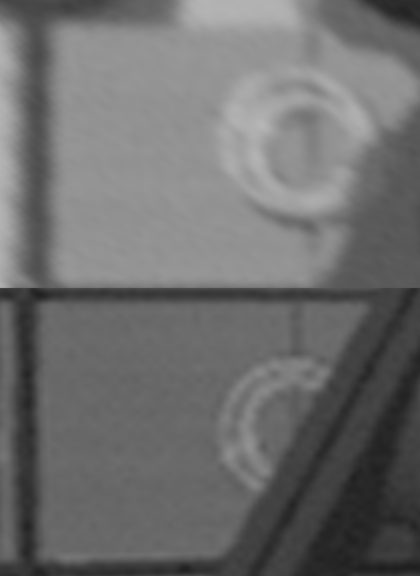

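The ring is still on the line, and its left arc is visible in both views. I continue with the same steps.

```bash
python3 -m inch '[{"dx":0,"dy":-0.0004,"dz":0,"turn":0},{"dx":0,"dy":-0.0008,"dz":0,"turn":0},{"dx":0,"dy":-0.0012,"dz":0,"turn":0},{"dx":0,"dy":-0.0016,"dz":0,"turn":0}]'| grep contact;python3 ck.py 45
```

```text
contact_force: [-0.6, -7.9, -3.5]
t 34.18 y -0.0773 Fxy [-0.6 -7.9] tilt pred 0.2694 depth 0.2618 scene/top [mm,mm,corr] [83.06, 25.0, 0.94] [82.63, 25.0, 0.93]
```

```bash
python3 -m inch '[{"dx":0,"dy":-0.0004,"dz":0,"turn":0},{"dx":0,"dy":-0.0008,"dz":0,"turn":0},{"dx":0,"dy":-0.0012,"dz":0,"turn":0},{"dx":0,"dy":-0.0016,"dz":0,"turn":0}]'| grep contact;python3 ck.py 46
```

```text
contact_force: [-0.2, -7.6, -3.8]
t 34.62 y -0.0757 Fxy [-0.2 -7.6] tilt pred 0.2733 depth 0.2631 scene/top [mm,mm,corr] [82.98, 25.0, 0.95] [82.57, 26.0, 0.89]
```

```bash
python3 -m inch '[{"dx":0,"dy":-0.0004,"dz":0,"turn":0},{"dx":0,"dy":-0.0008,"dz":0,"turn":0},{"dx":0,"dy":-0.0012,"dz":0,"turn":0},{"dx":0,"dy":-0.0016,"dz":0,"turn":0}]'| grep contact;python3 ck.py 47
```

```text
contact_force: [-0.7, -8.5, -3.6]
t 35.05 y -0.0741 Fxy [-0.7 -8.5] tilt pred 0.2772 depth 0.27 scene/top [mm,mm,corr] [82.83, 25.0, 0.94] [82.38, 25.5, 0.88]
```

Both views read slightly lower, so I hold briefly to see whether it is sliding.

```bash
python3 -m inch '[{"dx":0,"dy":0,"dz":0,"turn":0},{"dx":0,"dy":0,"dz":0,"turn":0},{"dx":0,"dy":0,"dz":0,"turn":0}]'| grep contact;python3 ck.py 48
```

```text
contact_force: [0.3, -8.6, -3.0]
t 35.4 y -0.074 Fxy [ 0.3 -8.6] tilt pred 0.2774 depth 0.2648 scene/top [mm,mm,corr] [82.83, 25.0, 0.93] [82.37, 25.5, 0.88]
```

Not sliding. I continue.

```bash
python3 -m inch '[{"dx":0,"dy":-0.0004,"dz":0,"turn":0},{"dx":0,"dy":-0.0008,"dz":0,"turn":0},{"dx":0,"dy":-0.0012,"dz":0,"turn":0},{"dx":0,"dy":-0.0016,"dz":0,"turn":0}]'| grep contact;python3 ck.py 49
```

```text
contact_force: [0.4, -8.3, -4.0]
t 35.83 y -0.0725 Fxy [ 0.4 -8.3] tilt pred 0.281 depth 0.2718 scene/top [mm,mm,corr] [83.21, 25.0, 0.92] [82.31, 26.0, 0.84]
```

```bash
python3 -m inch '[{"dx":0,"dy":-0.0004,"dz":0,"turn":0},{"dx":0,"dy":-0.0008,"dz":0,"turn":0},{"dx":0,"dy":-0.0012,"dz":0,"turn":0},{"dx":0,"dy":-0.0016,"dz":0,"turn":0}]'| grep contact;python3 ck.py 50
```

```text
contact_force: [-0.4, -8.8, -3.0]
t 36.27 y -0.0709 Fxy [-0.4 -8.8] tilt pred 0.2849 depth 0.2773 scene/top [mm,mm,corr] [82.88, 25.0, 0.94] [82.36, 24.5, 0.82]
```

View pics/r_50.png

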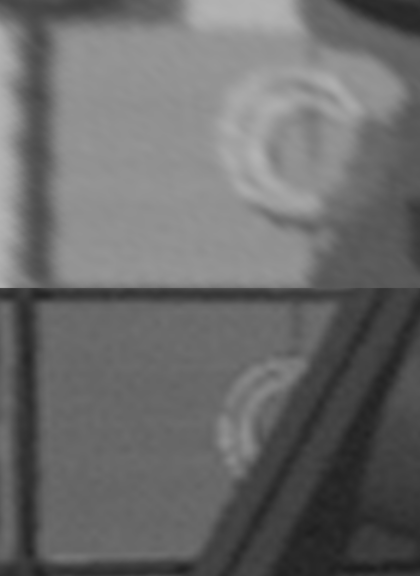

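Still on the line, with the actual tilt at about 0.276. I continue.

```bash
python3 -m inch '[{"dx":0,"dy":-0.0004,"dz":0,"turn":0},{"dx":0,"dy":-0.0008,"dz":0,"turn":0},{"dx":0,"dy":-0.0012,"dz":0,"turn":0},{"dx":0,"dy":-0.0016,"dz":0,"turn":0}]'| grep contact;python3 ck.py 51
```

```text
contact_force: [0.7, -8.0, -3.0]
t 36.7 y -0.0693 Fxy [ 0.7 -8. ] tilt pred 0.2887 depth 0.2806 scene/top [mm,mm,corr] [82.99, 25.0, 0.94] [81.93, 23.5, 0.8]
```

```bash
python3 -m inch '[{"dx":0,"dy":-0.0004,"dz":0,"turn":0},{"dx":0,"dy":-0.0008,"dz":0,"turn":0},{"dx":0,"dy":-0.0012,"dz":0,"turn":0},{"dx":0,"dy":-0.0016,"dz":0,"turn":0}]'| grep contact;python3 ck.py 52
```

```text
contact_force: [-0.4, -8.3, -3.9]
t 37.13 y -0.0677 Fxy [-0.4 -8.3] tilt pred 0.2926 depth 0.2862 scene/top [mm,mm,corr] [82.91, 25.0, 0.89] [82.33, 23.0, 0.81]
```

View pics/r_52.png

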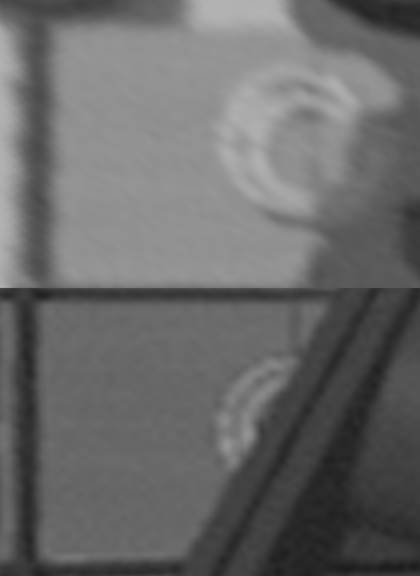

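Not slipping yet: the left edge is still at u≈218 in both views. One more step.

```bash
python3 -m inch '[{"dx":0,"dy":-0.0004,"dz":0,"turn":0},{"dx":0,"dy":-0.0008,"dz":0,"turn":0},{"dx":0,"dy":-0.0012,"dz":0,"turn":0},{"dx":0,"dy":-0.0012,"dz":0,"turn":0}]'| grep contact;python3 ck.py 53
```

```text
contact_force: [0.1, -8.1, -2.7]
t 37.57 y -0.0664 Fxy [ 0.1 -8.1] tilt pred 0.2956 depth 0.2838 scene/top [mm,mm,corr] [82.41, 25.0, 0.91] [81.97, 22.5, 0.71]
```

View pics/r_53.png

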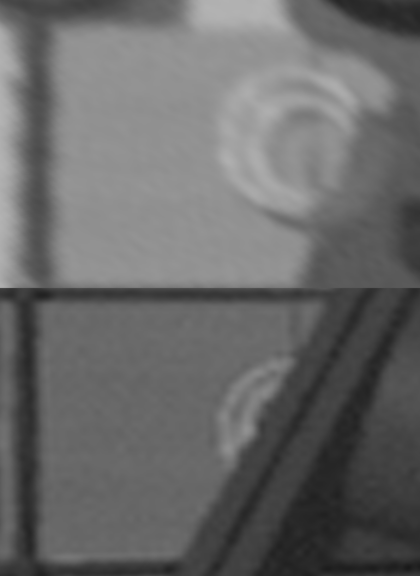

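```bash
python3 -m inch '[{"dx":0,"dy":0,"dz":0,"turn":0},{"dx":0,"dy":0,"dz":0,"turn":0},{"dx":0,"dy":0,"dz":0,"turn":0}]'| grep contact;python3 ck.py 54
```

```text
contact_force: [-0.1, -7.1, -2.2]
t 37.92 y -0.0664 Fxy [-0.1 -7.1] tilt pred 0.2956 depth 0.2809 scene/top [mm,mm,corr] [80.31, 25.0, 0.91] [79.2, 24.0, 0.88]
```

View pics/r_54.png

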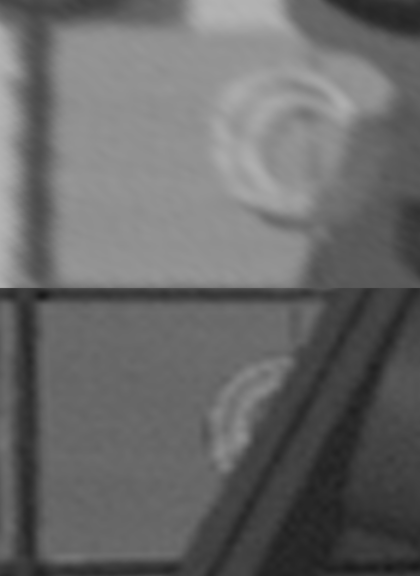

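It is sliding: both views moved 2-3 mm with the arm still. I hold the wedge and watch.

```bash
python3 -m inch '[{"dx":0,"dy":0,"dz":0,"turn":0},{"dx":0,"dy":0,"dz":0,"turn":0},{"dx":0,"dy":0,"dz":0,"turn":0},{"dx":0,"dy":0,"dz":0,"turn":0},{"dx":0,"dy":0,"dz":0,"turn":0},{"dx":0,"dy":0,"dz":0,"turn":0}]'| grep contact;python3 ck.py 55
python3 -m inch '[{"dx":0,"dy":0,"dz":0,"turn":0},{"dx":0,"dy":0,"dz":0,"turn":0},{"dx":0,"dy":0,"dz":0,"turn":0},{"dx":0,"dy":0,"dz":0,"turn":0},{"dx":0,"dy":0,"dz":0,"turn":0},{"dx":0,"dy":0,"dz":0,"turn":0},{"dx":0,"dy":0,"dz":0,"turn":0},{"dx":0,"dy":0,"dz":0,"turn":0},{"dx":0,"dy":0,"dz":0,"turn":0},{"dx":0,"dy":0,"dz":0,"turn":0}]'| grep contact;python3 ck.py 56
```

```text
contact_force: [-0.7, -7.5, -3.3]
t 38.52 y -0.0664 Fxy [-0.7 -7.5] tilt pred 0.2956 depth 0.2907 scene/top [mm,mm,corr] [67.45, 25.0, 0.91] [65.16, 24.5, 0.9]
contact_force: [-0.3, -7.6, -2.6]
t 39.45 y -0.0664 Fxy [-0.3 -7.6] tilt pred 0.2956 depth 0.2881 scene/top [mm,mm,corr] [25.45, 24.5, 0.88] [22.28, 25.0, 0.86]
```

View pics/r_56.png

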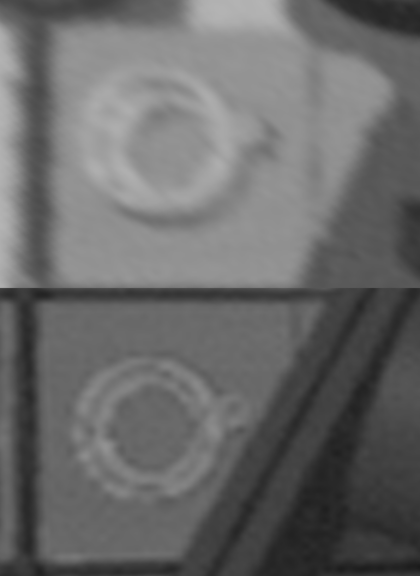

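The collar is gliding straight down. I wait for it to reach the stop, then back off gently.

```bash
python3 -m inch '[{"dx":0,"dy":0,"dz":0,"turn":0},{"dx":0,"dy":0,"dz":0,"turn":0},{"dx":0,"dy":0,"dz":0,"turn":0},{"dx":0,"dy":0,"dz":0,"turn":0},{"dx":0,"dy":0,"dz":0,"turn":0},{"dx":0,"dy":0,"dz":0,"turn":0},{"dx":0,"dy":0,"dz":0,"turn":0},{"dx":0,"dy":0,"dz":0,"turn":0},{"dx":0,"dy":0,"dz":0,"turn":0},{"dx":0,"dy":0,"dz":0,"turn":0},{"dx":0,"dy":0,"dz":0,"turn":0},{"dx":0,"dy":0,"dz":0,"turn":0}]'| grep contact;python3 ck.py 57
python3 -m inch '[{"dx":0,"dy":0.0005,"dz":0,"turn":0},{"dx":0,"dy":0.001,"dz":0,"turn":0},{"dx":0,"dy":0.0015,"dz":0,"turn":0},{"dx":0,"dy":0.002,"dz":0,"turn":0},{"dx":0,"dy":0.003,"dz":0,"turn":0},{"dx":0,"dy":0.004,"dz":0,"turn":0},{"dx":0,"dy":0.006,"dz":0,"turn":0},{"dx":0,"dy":0.01,"dz":0,"turn":0},{"dx":0,"dy":0.02,"dz":0,"turn":0},{"dx":0,"dy":0.04,"dz":0,"turn":0},{"dx":0,"dy":0.06,"dz":0,"turn":0},{"dx":0,"dy":0.08,"dz":0,"turn":0},{"dx":0,"dy":0.1,"dz":0,"turn":0},{"dx":0,"dy":0.1,"dz":0,"turn":0}]';python3 ck.py 58; python3 wr.py w9
```

```text
contact_force: [-0.2, -7.6, -2.8]
t 40.55 y -0.0664 Fxy [-0.2 -7.6] tilt pred 0.2957 depth 0.2808 scene/top [mm,mm,corr] [4.91, 25.0, 0.53] [5.7, 0.0, 0.75]
t: 41.82
tool_pos: [0.4673, -0.1693, 0.0417]
orientation: [[0.999, -0.038, 0.002], [-0.038, -0.999, -0.002], [0.002, 0.002, -1.0]]
contact_force: [-0.4, -0.5, -0.1]
gripper_width: 0.0004
t 41.82 y -0.1693 Fxy [-0.4 -0.5] tilt pred 0.0488 depth 0.2825 scene/top [mm,mm,corr] [102.77, 37.5, 0.53] [0.89, 0.0, 0.73]
312.1818373905393 [ 0.469 -0.085  0.207]
```

View pics/r_58.png

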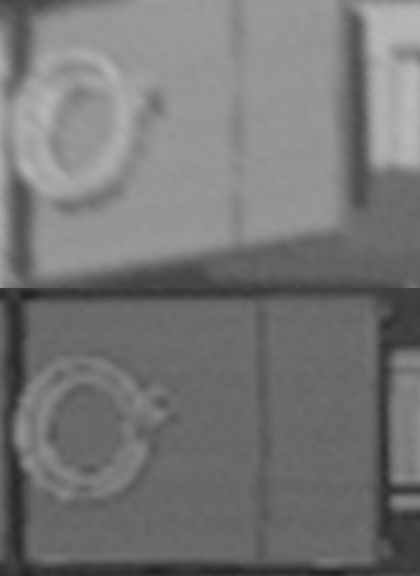

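View pics/w9.png

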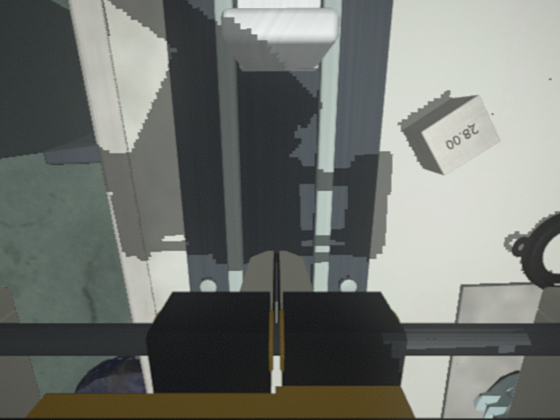

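The robot is clear, the ramp is still tilted and the collar is at the stop. A last check of the position before handing in.

Run:
```python
from ck import *
from rig import env
ims=[]
for n in("scene","top"):
    c=env.read_camera(n);ims.append(rect(c,.285))
cv2.imwrite("pics/fin.png",cv2.resize(np.vstack(ims),None,fx=1.2,fy=1.2))
print(env.sense()["t"],env.sense()["contact_force"])
```

```text
42.0667 [-1.04765123  0.54054691 -0.05823594]
```

View pics/fin.png

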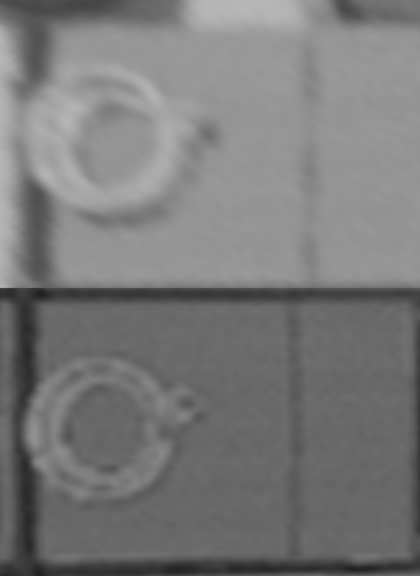

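The ring rests against the stop, with its centre about 31 mm from it. I hand in the job.

```bash
python3 -c "
from rig import env
print(env.finish_job())"
```

```text
the job is handed in; nothing more can be done
None
```

The plated collar slipped at a ramp tilt of about 0.285 rad. I laid it on the scribed line, centred to about 1 mm, and pushed the wedge in until it started to slide. I stopped there; it glided to the stop in about 2–3 s, and I then backed the arm off.

**Last checks, about 42 s in:**
- **Collar:** it rests against the stop with its centre about 31 mm from it. Its ear turned slightly on the way.
- **Ramp:** the wedge holds it with the robot clear and no contact force. The tilt read 0.2825 rad by camera depth, against 0.281–0.291 while the wedge was held.
- **Push force:** the highest reading was about 13 N, below the 22 N limit.
- **Other parts:** I never moved near the grease tin, plug gauge or setting block, but I did not re-measure them at the end.

**Disagreements:**
- **Tilt:** near the end, the tilt worked out from wedge travel read up to about 0.015 rad higher than the camera depth (0.2956 against 0.281–0.291). I took the depth figure.
- **Top view:** the arm covered part of the collar just before it slipped. I took the slip from both views once they moved 2–3 mm together with the arm still.

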